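Roll the seed jars onto the warm line, shade them and switch on the heat mat

TASK

Set the jars of freshly dressed seed to warm: put the orange trowel and the spool of twine away in the grey tray, and roll every seed jar along the bench onto the yellow tape line so that it comes to rest lying along the tape with its side on it; the jars are to be rolled, never gripped or lifted, so that the seed keeps tumbling in its dressing. Then take the white shade board out of its rack and lean it against the two square terracotta pots behind the jars, its long edge standing on the bench and its face across both pots, clear of the jars. Only when all that is in place, push the heat mat's toggle switch right over to on (away from the robot, green dot); leave the terracotta pots and the little black pot where they stand.

Things in the scene. Friction and masses are not known exactly. Their poses are not given: they have to be found in the camera images.
- line: yellow tape line stuck flat on the bench over the heat mat, 460 mm long and 20 mm wide, nothing to bump into (four short white corner marks lie around it). Origin at the middle of the tape on the bench surface; its own y runs along the tape, its own x points across it towards the pots at the back. The jars start 100 to 130 mm from it on the +x side, side by side
- jar1: seed jar lying on its side: amber glass, straight-sided, 60 mm diameter, 76 mm long with its aluminium screw lid, label with green stripe, 0.24 kg. Origin mid-length on its axis, 30 mm above the bench; own y is the jar's axis (lid at +y), x and z turn as it rolls. It rolls easily: let go at 40 mm/s it coasts about 1 cm, at 80 mm/s about 3 cm. 2 to 4 jars are present; None for an absent one
- jar2: seed jar like jar1
- jar3: seed jar like jar1
- jar4: seed jar like jar1
- pot_left: square terracotta pot full of compost, 115 mm square over its rim (the top 26 mm; 98 mm square below), 110 mm high, a sprig 25 mm above that; 1.5 kg, loose. Origin at the middle of its underside. It stands behind the jars, its middle 285 mm from the tape and 110 mm to the left (line's +y), squared to the line; its rim's front face is 57.5 mm nearer
- pot_right: a pot like pot_left, 110 mm to the right (-y of the line)
- board: white painted shade board, a flat slab 360 mm long (own y), 180 mm high (own z), 10 mm thick (own x), 0.34 kg, with a black rubber strip at its lower edge. Origin at the middle of its underside; it starts standing upright in the slot of the rack, its underside 12 mm above the bench; both faces are alike
- board_top (a point): middle of the board's upper edge, 180 mm above its underside: the place to pinch it from above
- rack: fixed wooden rack: base 110 by 300 by 12 mm, origin mid-underside. The board stands in a slot 16 mm wide over the origin, along the rack's own y, between pairs of posts 26 mm long at y = +-120 mm that reach 72 mm above the bench; lift the board 75 mm to clear them. A second, empty slot lies beside it
- tray: grey plastic tray, open on top, 360 mm (own x) by 220 mm (own y) by 55 mm high, walls and floor 4 mm. Origin at the middle of its underside
- trowel: bright orange hand trowel lying flat, 287 mm long along its own x: round handle 28 mm thick from x = -130 to -10 mm, thin neck, blade 70 mm wide and 6 mm thick from x = 25 to 157 mm. Origin on its underside at the front end of the handle; 0.18 kg. It starts lying across the tape, in the jars' way
- trowel_grip (a point): point on the axis of the trowel's handle, 30 mm behind the origin and 14 mm above the underside, near its centre of mass: the place to grip it
- switch_box: grey switch box fixed on the bench, 80 (own x) by 56 by 42 mm high, with a red dot at the off side (-x) and a green dot at the on side (+x) of its top. Origin at the middle of its underside; a conduit leaves it at +x
- toggle (a joint): angle of the metal toggle on the switch box: 0 leaning to the off side (-x of the box), 0.9 rad fully over to the on side (+x). It stays where it is left and takes about 1.3 N at its tip. It swings about the box's own y axis, 44 mm above the bench, and stands upright at 0.45
- toggle_tip (a point): middle of the ball (14 mm diameter) at the toggle's end, 50 mm from its pivot
- twine: brown spool of twine standing on end, 52 mm diameter at its flanges, 46 mm between them, 60 mm high, 0.12 kg; origin at the middle of its underside, own z along its axis. It starts on the right, behind the switch box
- seedling_pot: small round black plastic pot, 68 mm across, 60 mm high, standing empty between the two terracotta pots, a bystander; origin at the middle of its underside

How it is judged:
By the outcome, as a careful person would: the job done as asked, in the order asked, and still so for the second after the job is handed in, with the robot touching nothing.
Of jar1, jar2, jar3, jar4 only 2 to 4 are there at a start; the rules pass over those that are not, and their reading is None.
At some moment in a run one of trowel, twine, tray may be knocked a few centimetres aside while the robot is not near it.
It also fails if it takes over 208 s, if anything falls off the work surface, if the arm or the gripper's body presses on something with over 40 N, if the wrist force passes 120 N, or if a joint passes its speed limit or range.

ROBOT

A 7-joint arm with a two-finger parallel gripper is mounted at the origin on the work surface. World frame = base frame: x ahead of the robot, y to its left, z up, the work surface at z = 0. Lengths are in m, angles in rad, forces in N, time in s.
With the tool pointing down it reaches from about 0.425 to 0.925 m from the base axis. Payload 6.8 kg.
Tool frame: the origin (TCP) lies on the centre line of the jaws, within the pads' length; the fingertips stand 11 mm ahead of it and the grasp point (between the pads) lies 8 mm behind it; z points along the fingers, y is the direction in which the jaws open and shut (so a half turn about z gives the same grasp; the last joint's range is limited). The gripper opens to 85 mm and grips with 20 to 120 N. Pads are 22 mm wide; open, the fingers measure 114 mm over their backs; the gripper's body (76 mm by 85 mm) begins 54 mm behind the grasp point. The pads swing forward as they close: fully open they stand 13 mm farther back than shut.
Start: joints at [1.073, 0.477, 0.022, 1.555, -0.011, 1.109, -0.083], TCP at [0.257, -0.624, 0.242] pointing down, gripper open.
Joint ranges: [-2.96, 2.96], [-0.34, 2.1], [-1.41, 1.46], [0.24, 2.44], [-1.37, 4.51], [0.17, 1.92], [-2.96, 2.96]. Speed limits (rad/s): [2.39, 2.39, 3.14, 3.14, 3.14, 3.14, 3.14].

INTERFACE

Orientations are given as a rotation vector (axis times angle).
In Python, from bench import r gives the robot as it stands.
- The arm moves only by the tool send_rows, never from a script. Its argument "deltas" is a list of rows, each a list of 7 numbers: the opening, from 0 (shut) to 1 (fully open), then the shift along the tool's x, y, z as a fraction of full scale, then the turn, a rotation vector about the tool's x, y, z as a fraction of full scale. In form: [[hand, x, y, z, ax, ay, az], ...]. A call has 1 to 20 rows; each row is the pose to reach, as a shift and turn from the pose commanded when the call began, along the tool's axes at that moment, turning the shorter way round; what a row does not reach only later rows make up. Full scale, the value 1, is 150 mm for a shift and 180 degrees for a turn. A row lasts 1/12 s, in which the tool goes at most 41.7 mm and 7.16 degrees, less where a joint would pass 70% of its speed; a pose out of reach is approached as far as the arm can. A call with a number of a shift or a turn outside -1 to 1 is refused whole. A call with a gripper value outside its range is refused whole. The fingers move at their own pace and stop on an object; "squeeze" is the grip in N (left out, the last holds). Time passes only in rows, so rows that repeat a pose let the fingers close. It gives the time, the measured TCP pose, the force and the opening at its end, in the units of the state.
- r.get_obs(): the state, without advancing time (a new reading comes with each control period).
- r.grab_frame(name): name is "side" or "top" or "wrist"; returns a dict with "pixels" (420x560x3 uint8, red, green, blue), "camera_matrix" (3x3 intrinsics, pixels), "rvec" (rotation vector, rad) and "tvec" (3), from world to camera coordinates, as OpenCV has them. Camera axes: x right, y down, z forward; pixel columns grow to the right and rows downward; lengths in m; the calibration is good to about 2 mm. A picture is of the moment at which its call begins. There is no depth.
- r.hand_in(): hands the job in, once; it reports no verdict.
The state is a dict: "clock": time; "joints": joint angles; "qvel": joint speeds; "tau": joint torques, N m; "tcp_pos": TCP position; "orientation": TCP orientation; "contact_force": force on the tool from outside, world axes, zero at the start; "moment": the same for the moment, N m; "grip_width": finger opening in m.
Only numpy, scipy, OpenCV 4.12 (cv2) and the standard library are available. Lean on these libraries where they do the work, as an engineer would, in place of code of your own. Each camera call takes 0.05 s, during which the arm holds its last target. There are 200 camera calls.

## Working session

There is one attempt and no reset: what is moved stays moved. The work goes in short steps, Python scripts to look and compute and a tool call to move; the robot and the scene stay as the last step left them, time stands still between calls to the robot, and variables do not carry over. Pictures are saved under pics/ and viewed, about 12 in all and at most 16, crops included, and the job is handed in when it is done.

Besides the shell and the picture viewer there is one more tool, called after "Call:" as name(argument=value, ...) on one line, values as JSON. send_rows: Moves the arm, as the interface text tells. Shift numbers are shares of 150 mm and turn numbers shares of 180 degrees, none past 1 either way. Its arguments: {"type":"object","properties":{"deltas":{"type":"array","items":{"type":"array","items":{"type":"number"}}},"squeeze":{"type":"number"}},"required":["deltas"]}

```bash
mkdir -p pics; ls
cat > h.py <<'E'
import numpy as np, cv2
from bench import r
from scipy.spatial.transform import Rotation as R
def shot(name,fn,scale=1.4,crop=None):
    f=r.grab_frame(name); im=f["pixels"][:,:,::-1].copy()
    cv2.imwrite("pics/raw_"+fn+".png",im); np.savez("pics/"+fn+".npz",K=f["camera_matrix"],r=f["rvec"],t=f["tvec"])
    if crop: im=im[crop[1]:crop[3],crop[0]:crop[2]]
    cv2.imwrite("pics/"+fn+".png",cv2.resize(im,None,fx=scale,fy=scale,interpolation=cv2.INTER_CUBIC)); return f
def cam(fn):
    d=np.load("pics/"+fn+".npz"); return d["K"],d["r"].ravel(),d["t"].ravel()
def ray(fn,u,v,z=0):
    K,rv,t=cam(fn); M=R.from_rotvec(rv).as_matrix(); c=-M.T@t
    d=M.T@np.linalg.inv(K)@np.array([u,v,1.]); return c+d*(z-c[2])/d[2]
def proj(fn,p):
    K,rv,t=cam(fn); return cv2.projectPoints(np.atleast_2d(np.array(p,float)),rv,t,K,None)[0].reshape(-1,2)
def st():
    o=r.get_obs(); print({k:np.round(o[k],4).tolist() for k in("clock","tcp_pos","orientation","contact_force","grip_width","joints")}); return o
E
python3 - <<'E'
from h import *
o=st(); print(R.from_rotvec(o["orientation"]).as_matrix().round(3))
for n in("top","side"):
    shot(n,n+"0"); K,rv,t=cam(n+"0"); print(n,K.round(1).tolist(),(-R.from_rotvec(rv).as_matrix().T@t).round(3))
E
```

```text
pics
{'clock': 0.0, 'tcp_pos': [0.2563, -0.6238, 0.2413], 'orientation': [-3.0803, -0.6081, 0.0007], 'contact_force': [0.2816, 0.8312, -0.5646], 'grip_width': 0.0856, 'joints': [1.0729, 0.4778, 0.0223, 1.5565, -0.0115, 1.1093, -0.0831]}
[[ 0.925  0.38  -0.001]
 [ 0.38  -0.925  0.002]
 [-0.    -0.002 -1.   ]]
top [[442.9, 0.0, 284.6], [0.0, 442.9, 208.7], [0.0, 0.0, 1.0]] [ 0.489 -0.007  1.367]
side [[394.7, 0.0, 277.5], [0.0, 394.7, 211.1], [0.0, 0.0, 1.0]] [0.032 0.637 0.895]
```

View pics/top0.png

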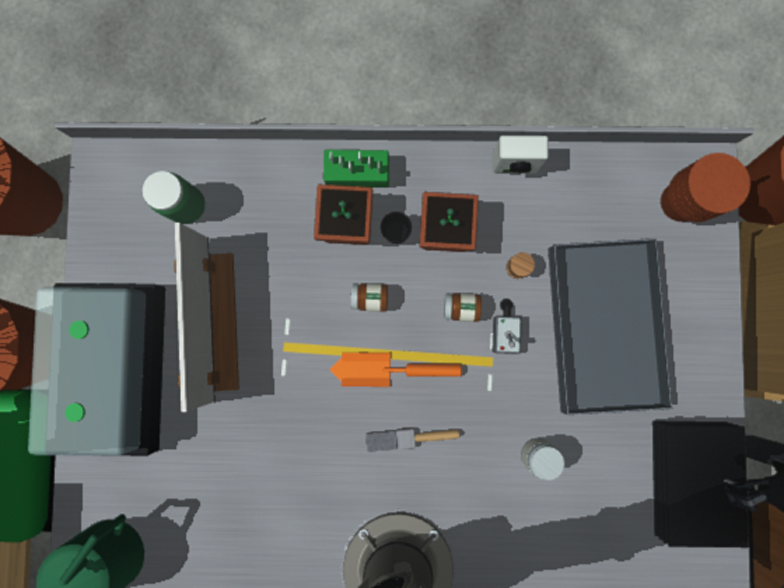

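View pics/side0.png

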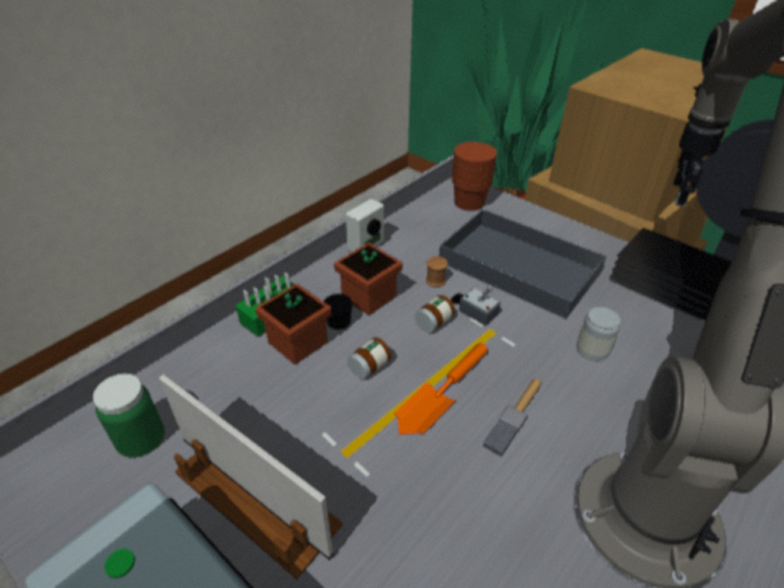

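Two jars lie on the left (top px 372,297) and right (463,307). The trowel lies across the tape at (331–462, 369). The twine is at (521,264), the switch at (508,335), the tray at (612,325), the board's top edge at (178,225)–(183,410), and the pots at (344,213) and (449,220).

Run:
```python
from h import *
im=cv2.imread("pics/raw_top0.png"); hsv=cv2.cvtColor(im,cv2.COLOR_BGR2HSV)
s=1.4
def P(u,v,z=0,f="top0"): return ray(f,(u+.5)/s-.5,(v+.5)/s-.5,z).round(4)
def mask(lo,hi,box):
    m=cv2.inRange(hsv,lo,hi); k=np.zeros_like(m); x0,y0,x1,y1=[int(b/s) for b in box]; k[y0:y1,x0:x1]=m[y0:y1,x0:x1]; return np.argwhere(k>0)[:,::-1].astype(float)
y=mask((20,120,90),(32,255,255),(275,335,505,375)); print("tape px",len(y),y.min(0),y.max(0))
w=np.array([ray("top0",*p)[:2] for p in y]); vx,vy,x0,y0=cv2.fitLine(w.astype(np.float32),cv2.DIST_HUBER,0,.01,.01).ravel()
d=np.array([vx,vy]); d*=np.sign(d[1]); t=(w-[x0,y0])@d; print("tape dir",d,"ends",[x0,y0]+d*t.min(),[x0,y0]+d*t.max(),t.ptp() if hasattr(t,'ptp') else np.ptp(t), "mid",[x0,y0]+d*(t.min()+t.max())/2)
o=mask((4,170,90),(18,255,255),(320,340,475,395)); w=np.array([ray("top0",*p,.012)[:2] for p in o]); vx,vy,x0,y0=cv2.fitLine(w.astype(np.float32),cv2.DIST_HUBER,0,.01,.01).ravel(); d=np.array([vx,vy]);t=(w-[x0,y0])@d; print("trowel",d,[x0,y0]+d*t.min(),[x0,y0]+d*t.max(),np.ptp(t))
for n,u,v,z in [("jarL lid",351,297,.03),("jarL base",388,297,.03),("jarR lid",446,307,.03),("jarR base",481,307,.03),("twine",521,264,.06),("boardtop far",178,225,.192),("boardtop near",183,410,.192),
 ("trayFL",550,247,.055),("trayFR",656,240,.055),("trayNR",676,405,.055),("trayNL",566,412,.055),("potL a",318,186,.11),("potL b",372,186,.11),("potL c",370,242,.11),("potL d",315,240,.11),("potR a",423,193,.11),("potR b",477,196,.11),("potR c",475,249,.11),("potR d",420,246,.11),("seed",396,227,.06),("toggle",512,338,.089),("box a",497,315,.042),("box b",521,317,.042),("box c",519,353,.042),("box d",494,351,.042)]: print(n,P(u,v,z))
```

```text
tape px 868 [202. 245.] [351. 261.]
tape dir [0.06291578 0.99801886] ends [ 0.44395093 -0.20234303] [0.47283838 0.255892  ] 0.4591446627730811 mid [0.45839465 0.02677449]
trowel [ 0.01070248 -0.9999427 ] [0.42398879 0.14929795] [ 0.42701508 -0.1334514 ] 0.28276555278531784
jarL lid [0.5802 0.1061 0.03  ]
jarL base [0.5811 0.026  0.03  ]
jarR lid [ 0.5608 -0.0994  0.03  ]
jarR base [ 0.5616 -0.1749  0.03  ]
twine [ 0.6521 -0.2557  0.06  ]
boardtop far [0.7043 0.4274 0.192 ]
boardtop near [0.353  0.4044 0.192 ]
trayFL [ 0.6898 -0.3186  0.055 ]
trayFR [ 0.7071 -0.5442  0.055 ]
trayNR [ 0.3598 -0.5786  0.055 ]
trayNL [ 0.3426 -0.3493  0.055 ]
potL a [0.8035 0.1713 0.11  ]
potL b [0.8046 0.0599 0.11  ]
potL c [0.688  0.0623 0.11  ]
potL d [0.691  0.1751 0.11  ]
potR a [ 0.7909 -0.0454  0.11  ]
potR b [ 0.7857 -0.1564  0.11  ]
potR c [ 0.6757 -0.1525  0.11  ]
potR d [ 0.6808 -0.0401  0.11  ]
seed [0.7288 0.0101 0.06  ]
toggle [ 0.4953 -0.2312  0.089 ]
box a [ 0.5442 -0.2075  0.042 ]
box b [ 0.5405 -0.2587  0.042 ]
box c [ 0.4639 -0.2542  0.042 ]
box d [ 0.4675 -0.2011  0.042 ]
```

```bash
cat >> h.py <<'E'
def Rt(yaw,tilt=0):
    "tool down, tool y at yaw (deg); tilt (deg) about tool x: fingers lean"
    a=np.radians(yaw); y=np.array([np.cos(a),np.sin(a),0]); z=np.array([0,0,-1.])
    return R.from_matrix(np.c_[np.cross(y,z),y,z])*R.from_euler('x',tilt,degrees=True)
def plan(*wps):
    "wps: (x,y,z,yaw[,tilt]); prints calls [shift,turn fractions] and rows needed"
    o=r.get_obs(); p=np.array(o["tcp_pos"]); Q=R.from_rotvec(o["orientation"])
    y=Q.as_matrix()[:,1]; print("from",p.round(4),"yaw",round(np.degrees(np.arctan2(y[1],y[0])),1),"t",o["clock"],"F",np.round(o["contact_force"],1),"w",round(o["grip_width"],4))
    for w in wps:
        q=np.array(w[:3]); T=Rt(*w[3:])
        while 1:
            d=Q.inv().apply(q-p); rv=(Q.inv()*T).as_rotvec()
            k=max(1,int(np.ceil(np.abs(d).max()/.1501))); d/=k; rv=rv/k
            a=np.r_[d/.15,rv/np.pi].round(3); print(a.tolist(),"rows",int(np.ceil(max(np.linalg.norm(d)/.0417,np.degrees(np.linalg.norm(rv))/7.16))))
            p=p+Q.apply(a[:3]*.15); Q=Q*R.from_rotvec(a[3:]*np.pi)
            if k==1: break
        print("  ->",p.round(4))
E
python3 - <<'E'
from h import *
plan((.426,-.034,.15,.6))
E
```

```text
from [ 0.2563 -0.6239  0.2414] yaw -67.7 t 0.1 F [ 0.2  1.  -0.3] w 0.0856
[0.635, -0.802, 0.154, -0.0, -0.0, -0.095] rows 4
[0.843, -0.579, 0.154, -0.0, -0.0, -0.095] rows 4
[0.976, -0.306, 0.153, -0.0, -0.0, -0.095] rows 4
[0.511, -0.003, 0.077, -0.0, -0.0, -0.047] rows 2
[0.507, 0.073, 0.077, -0.0, -0.0, -0.047] rows 2
  -> [ 0.426  -0.0339  0.1499]
```

Call:
send_rows(deltas=[[1,0.635,-0.802,0.154,0,0,-0.095],[1,0.635,-0.802,0.154,0,0,-0.095],[1,0.635,-0.802,0.154,0,0,-0.095],[1,0.635,-0.802,0.154,0,0,-0.095],[1,0.635,-0.802,0.154,0,0,-0.095]])

```text
clock: 0.52
tcp_pos: [0.3014, -0.4697, 0.2178]
orientation: [-2.948, -1.07, -0.002]
contact_force: [0.7, 0.4, -0.4]
grip_width: 0.0852
```

Call:
send_rows(deltas=[[1,0.843,-0.579,0.154,0,0,-0.095],[1,0.843,-0.579,0.154,0,0,-0.095],[1,0.843,-0.579,0.154,0,0,-0.095],[1,0.843,-0.579,0.154,0,0,-0.095],[1,0.843,-0.579,0.154,0,0,-0.095]])

```text
clock: 0.93
tcp_pos: [0.3427, -0.3232, 0.1951]
orientation: [-2.758, -1.497, -0.001]
contact_force: [0.2, 0.2, 0.4]
grip_width: 0.0858
```

Call:
send_rows(deltas=[[1,0.976,-0.306,0.153,0,0,-0.095],[1,0.976,-0.306,0.153,0,0,-0.095],[1,0.976,-0.306,0.153,0,0,-0.095],[1,0.976,-0.306,0.153,0,0,-0.095],[1,0.976,-0.306,0.153,0,0,-0.095]])

```text
clock: 1.35
tcp_pos: [0.3851, -0.1768, 0.1726]
orientation: [-2.506, -1.891, -0.002]
contact_force: [-0.7, -0.4, -0.0]
grip_width: 0.0856
```

Call:
send_rows(deltas=[[1,1,0.07,0.154,0,0,-0.095],[1,1,0.07,0.154,0,0,-0.095],[1,1,0.07,0.154,0,0,-0.095],[1,1,0.07,0.154,0,0,-0.095],[1,1,0.07,0.154,0,0,-0.095],[1,1,0.07,0.154,0,0,-0.095]])

```text
clock: 1.85
tcp_pos: [0.4367, -0.0406, 0.1498]
orientation: [-2.204, -2.238, 0.0]
contact_force: [0.4, -0.8, -0.8]
grip_width: 0.0855
```

Run:
```python
from h import *
st(); shot("wrist","w1",1.2); plan((.426,-.034,.06,.6),(.426,-.034,.014,.6))
```

```text
{'clock': 1.85, 'tcp_pos': [0.4367, -0.0406, 0.1498], 'orientation': [-2.2042, -2.2377, 0.0001], 'contact_force': [0.4, -0.8141, -0.7669], 'grip_width': 0.0855, 'joints': [0.4043, 0.2582, -0.5122, 2.1594, 0.1811, 0.7646, -0.2099]}
from [ 0.4362 -0.0419  0.1499] yaw 0.7 t 1.9 F [-0.3  0.3 -1.4] w 0.0852
[0.054, -0.067, 0.599, -0.0, 0.0, 0.001] rows 3
  -> [ 0.426 -0.034  0.06 ]
[-0.0, 0.0, 0.307, -0.0, 0.0, -0.0] rows 2
  -> [ 0.426 -0.034  0.014]
```

View pics/w1.png

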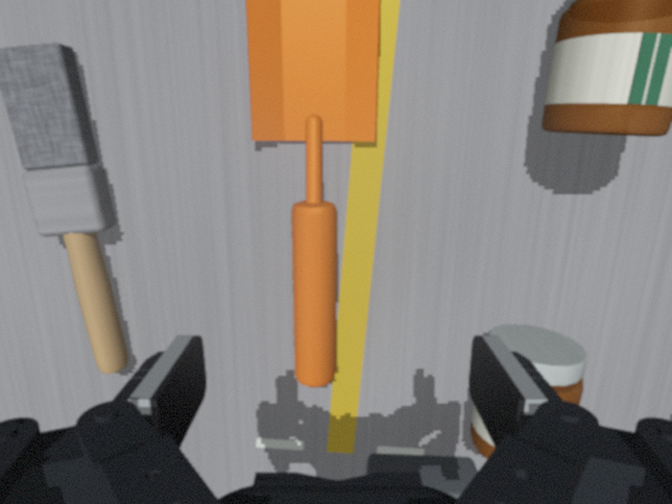

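The wrist view shows the trowel handle from (314,203) to (315,385), with the jars at upper and lower right.

Run:
```python
from h import *
P=lambda u,v,z: ray("w1",u/1.2,v/1.2,z).round(4)
a,b=P(314,203,.02),P(315,383,.02); print(a,b,np.linalg.norm(a-b),"grip",a+(b-a)*20/120, "tip",P(315,140,.006))
print("tape",P(352,390,0),P(369,140,0))
```

```text
[ 0.4237 -0.0106  0.02  ] [ 0.4244 -0.1296  0.02  ] 0.11900205880571982 grip [ 0.42381667 -0.03043333  0.02      ] tip [0.4235 0.0245 0.006 ]
tape [ 0.4499 -0.1474  0.    ] [0.4558 0.0248 0.    ]
```

Call:
send_rows(deltas=[[0.7,0.073,-0.08,0.3,0,0,0],[0.7,0.073,-0.08,0.6,0,0,0],[0.7,0.073,-0.08,0.75,0,0,0],[0.7,0.073,-0.08,0.85,0,0,0],[0.7,0.073,-0.08,0.9,0,0,0],[0.7,0.073,-0.08,0.9,0,0,0],[0,0.073,-0.08,0.9,0,0,0],[0,0.073,-0.08,0.9,0,0,0],[0,0.073,-0.08,0.9,0,0,0],[0,0.073,-0.08,0.9,0,0,0],[0,0.073,-0.08,0.9,0,0,0],[0,0.073,-0.08,0.9,0,0,0],[0,0.073,-0.08,0.9,0,0,0]], squeeze=50)

```text
clock: 2.98
tcp_pos: [0.425, -0.0309, 0.0165]
orientation: [2.206, 2.233, 0.002]
contact_force: [-2.3, -1.0, 5.3]
grip_width: 0.0264
```

Run:
```python
from h import *
st(); f=r.grab_frame("top"); cv2.imwrite("pics/raw_top1.png",f["pixels"][:,:,::-1])
a=cv2.imread("pics/raw_top0.png").astype(int);b=cv2.imread("pics/raw_top1.png").astype(int)
d=np.abs(a-b).max(2); d=d>40
print("tray diff",d[165:300,388:490].sum(),"twine diff",d[175:205,355:388].sum())
plan((.424,-.031,.15,.6),(.45,-.25,.16,-42),(.487,-.507,.16,-84.7),(.487,-.507,.03,-84.7))
```

```text
{'clock': 2.9833, 'tcp_pos': [0.425, -0.0309, 0.0165], 'orientation': [2.2062, 2.2332, 0.0017], 'contact_force': [-2.2615, -0.9734, 5.3131], 'grip_width': 0.0264, 'joints': [0.2453, 0.4915, -0.3775, 2.27, 0.4218, 0.4418, -0.4638]}
tray diff 1272 twine diff 0
from [ 0.425  -0.0309  0.0165] yaw 0.7 t 3.0333 F [-1.8 -1.2  5.8] w 0.026
[-0.001, -0.004, -0.89, 0.001, 0.0, 0.001] rows 4
  -> [ 0.424  -0.0309  0.15  ]
[-0.731, 0.08, -0.033, -0.0, 0.0, 0.118] rows 3
[-0.652, 0.339, -0.032, -0.0, 0.0, 0.118] rows 3
  -> [ 0.45   -0.2499  0.1599]
[-0.555, 0.665, 0.001, 0.0, 0.0, 0.119] rows 4
[-0.273, 0.821, 0.0, 0.0, 0.0, 0.118] rows 4
  -> [ 0.4871 -0.507   0.16  ]
[0.0, -0.001, 0.867, 0.0, 0.0, 0.0] rows 4
  -> [ 0.4869 -0.507   0.03  ]
```

Call:
send_rows(deltas=[[0,0,0,-0.2,0,0,0],[0,0,0,-0.4,0,0,0],[0,0,0,-0.65,0,0,0],[0,0,0,-0.95,0,0,0],[0,0,0,-0.95,0,0,0],[0,0,0,-0.95,0,0,0]])

```text
clock: 3.53
tcp_pos: [0.4261, -0.0307, 0.1607]
orientation: [2.204, 2.23, 0.006]
contact_force: [-0.3, -0.3, -3.1]
grip_width: 0.0259
```

Run:
```python
from h import *
st(); shot("top","top2",1.4)
```

```text
{'clock': 3.5333, 'tcp_pos': [0.4261, -0.0307, 0.1607], 'orientation': [2.2037, 2.2298, 0.0064], 'contact_force': [-0.314, -0.2935, -3.12], 'grip_width': 0.0259, 'joints': [0.4227, 0.2218, -0.5523, 2.1767, 0.1694, 0.7751, -0.2275]}
```

View pics/top2.png

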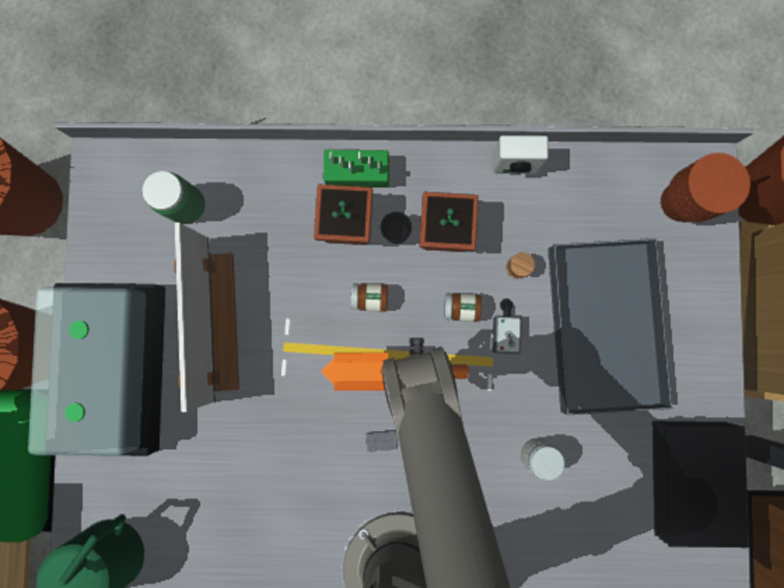

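The trowel is held and the tray hasn't moved; the difference was only the arm's shadow.

Call:
send_rows(deltas=[[0,-0.35,0.04,-0.01,0,0,0.06],[0,-0.73,0.08,-0.01,0,0,0.118],[0,-0.73,0.08,-0.01,0,0,0.118],[0,-0.73,0.08,-0.01,0,0,0.118],[0,-0.73,0.08,-0.01,0,0,0.118]])

```text
clock: 4.0
tcp_pos: [0.436, -0.1409, 0.1572]
orientation: [-2.582, -1.785, 0.004]
contact_force: [-0.5, 0.7, -1.6]
grip_width: 0.026
```

Call:
send_rows(deltas=[[0,-0.652,0.339,0,0,0,0.118],[0,-0.652,0.339,0,0,0,0.118],[0,-0.652,0.339,0,0,0,0.118],[0,-0.652,0.339,0,0,0,0.118]])

```text
clock: 4.33
tcp_pos: [0.4502, -0.2539, 0.1578]
orientation: [2.873, 1.269, -0.003]
contact_force: [0.8, -0.2, -1.1]
grip_width: 0.0263
```

Call:
send_rows(deltas=[[0,-0.555,0.665,0,0,0,0.119],[0,-0.555,0.665,0,0,0,0.119],[0,-0.555,0.665,0,0,0,0.119],[0,-0.555,0.665,0,0,0,0.119],[0,-0.555,0.665,0,0,0,0.119]])

```text
clock: 4.75
tcp_pos: [0.4692, -0.379, 0.1573]
orientation: [-3.055, -0.727, 0.003]
contact_force: [0.7, 0.6, -2.2]
grip_width: 0.026
```

Call:
send_rows(deltas=[[0,-0.273,0.821,0,0,0,0.118],[0,-0.273,0.821,0,0,0,0.118],[0,-0.273,0.821,0,0,0,0.118],[0,-0.273,0.821,0,0,0,0.118],[0,-0.273,0.821,0,0,0,0.118],[0,-0.273,0.821,0,0,0,0.118]])

```text
clock: 5.25
tcp_pos: [0.4895, -0.5031, 0.1574]
orientation: [-3.134, -0.159, 0.002]
contact_force: [-0.6, 0.3, -1.0]
grip_width: 0.0265
```

Run:
```python
from h import *
plan((.487,-.507,.04,-84.7),(.487,-.507,.022,-84.7)); shot("top","top3",1.6,(300,120,560,330))
```

```text
from [ 0.4895 -0.5031  0.1574] yaw -84.2 t 5.25 F [-0.6  0.3 -1. ] w 0.0265
[-0.018, 0.027, 0.782, -0.001, 0.0, 0.003] rows 3
  -> [ 0.487  -0.507   0.0401]
[-0.0, 0.0, 0.12, -0.0, 0.0, -0.0] rows 1
  -> [ 0.487  -0.507   0.0221]
```

View pics/top3.png

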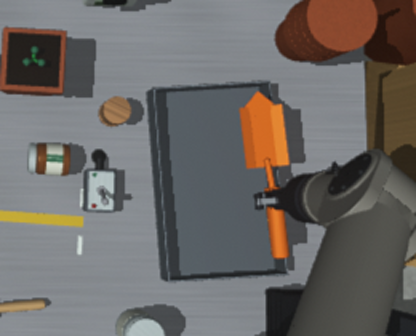

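The trowel hangs inside the tray outline with margin on every side, so I'll lower and release it.

Call:
send_rows(deltas=[[0,-0.018,0.027,0.25,0,0,0.003],[0,-0.018,0.027,0.5,0,0,0.003],[0,-0.018,0.027,0.7,0,0,0.003],[0,-0.018,0.027,0.8,0,0,0.003],[0,-0.018,0.027,0.86,0,0,0.003],[0,-0.018,0.027,0.895,0,0,0.003],[0,-0.018,0.027,0.895,0,0,0.003],[0.55,-0.018,0.027,0.895,0,0,0.003],[0.55,-0.018,0.027,0.895,0,0,0.003],[0.55,-0.018,0.027,0.895,0,0,0.003],[0.55,-0.018,0.027,0.895,0,0,0.003],[0.55,-0.018,0.027,0.7,0,0,0.003],[0.55,-0.018,0.027,0.4,0,0,0.003],[0.8,-0.018,0.027,0.1,0,0,0.003],[1,-0.018,0.027,0,0,0,0.003],[1,-0.018,0.027,0,0,0,0.003]])

```text
clock: 6.63
tcp_pos: [0.4894, -0.5132, 0.1671]
orientation: [3.13, 0.137, 0.014]
contact_force: [0.3, -0.6, 0.6]
grip_width: 0.0811
```

Run:
```python
from h import *
plan((.65,-.256,.16,-21))
```

```text
from [ 0.4894 -0.5132  0.1671] yaw -85.0 t 6.6333 F [ 0.3 -0.6  0.6] w 0.0811
[0.608, -0.807, 0.021, 0.002, -0.0, -0.178] rows 5
[0.944, -0.362, 0.025, 0.002, -0.001, -0.177] rows 5
  -> [ 0.65  -0.256  0.16 ]
```

Call:
send_rows(deltas=[[1,0.608,-0.807,0.021,0.002,0,-0.178],[1,0.608,-0.807,0.021,0.002,0,-0.178],[1,0.608,-0.807,0.021,0.002,0,-0.178],[1,0.608,-0.807,0.021,0.002,0,-0.178],[1,0.608,-0.807,0.021,0.002,0,-0.178],[1,0.608,-0.807,0.021,0.002,0,-0.178]])

```text
clock: 7.13
tcp_pos: [0.5684, -0.3789, 0.156]
orientation: [-2.969, -1.007, -0.001]
contact_force: [-0.0, -0.5, 0.1]
grip_width: 0.0852
```

Call:
send_rows(deltas=[[1,0.944,-0.362,0.025,0.002,0,-0.177],[1,0.944,-0.362,0.025,0.002,0,-0.177],[1,0.944,-0.362,0.025,0.002,0,-0.177],[1,0.944,-0.362,0.025,0.002,0,-0.177],[1,0.944,-0.362,0.025,0.002,0,-0.177],[1,0.944,-0.362,0.025,0.002,0,-0.177],[1,0.944,-0.362,0.025,0.002,0,-0.177],[1,0.944,-0.362,0.025,0.002,0,-0.177]])

```text
clock: 7.8
tcp_pos: [0.6456, -0.2561, 0.1525]
orientation: [-2.587, -1.763, 0.004]
contact_force: [0.5, 0.1, 0.1]
grip_width: 0.0855
```

Run:
```python
from h import *
plan((.652,-.256,.042,-21)); shot("wrist","w2",1.2)
```

```text
from [ 0.6456 -0.2561  0.1525] yaw -21.4 t 7.8 F [0.5 0.1 0.1] w 0.0855
[0.013, 0.047, 0.736, -0.003, -0.001, -0.002] rows 3
  -> [ 0.652 -0.256  0.042]
```

View pics/w2.png

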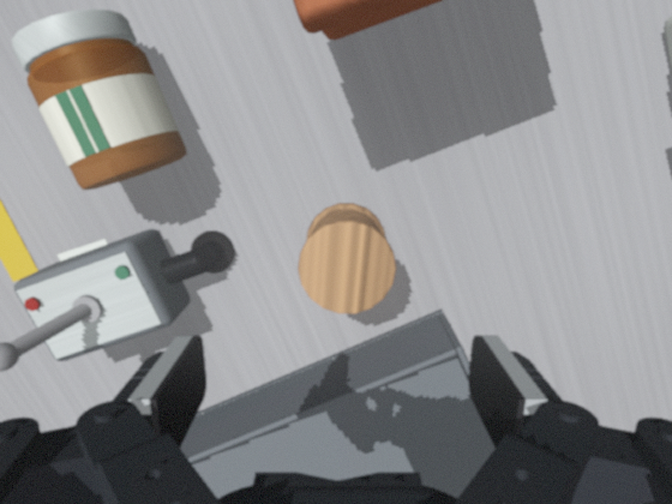

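The twine top is at (347,266). Jar R is at upper left, and the toggle leans to the off side with its ball at (3,355).

Run:
```python
from h import *
P=lambda u,v,z: ray("w2",u/1.2,v/1.2,z).round(4)
print("twine",P(347,266,.06),P(299,268,.06),P(395,266,.06)); print("conduit",P(213,252,.025),P(235,245,.025))
# jar R: silhouette edges are tangent lines; axis dir from left/right edges in image
print("jarR left edge",P(30,80,.03),P(78,188,.03),"right edge",P(142,70,.03),P(186,150,.03))
print("box corners",P(15,285,.042),P(130,240,.042),P(172,322,.042),P(60,360,.042),"ball",P(3,355,.085))
tw=P(347,266,.06); plan((tw[0],tw[1],.042,-21.4))
```

```text
twine [ 0.6514 -0.254   0.06  ] [ 0.6277 -0.246   0.06  ] [ 0.6746 -0.263   0.06  ]
conduit [ 0.5764 -0.2272  0.025 ] [ 0.5905 -0.228   0.025 ]
jarR left edge [ 0.5291 -0.106   0.03  ] [ 0.5235 -0.1649  0.03  ] right edge [ 0.5868 -0.1235  0.03  ] [ 0.5899 -0.1685  0.03  ]
box corners [ 0.4682 -0.2011  0.042 ] [ 0.5428 -0.2016  0.042 ] [ 0.5418 -0.2542  0.042 ] [ 0.4671 -0.2521  0.042 ] ball [ 0.479  -0.2281  0.085 ]
from [ 0.6457 -0.2559  0.1526] yaw -21.4 t 7.85 F [-0.2 -0.3  0.2] w 0.0856
[0.022, 0.038, 0.737, -0.003, -0.001, 0.0] rows 3
  -> [ 0.6514 -0.254   0.042 ]
```

Call:
send_rows(deltas=[[0.85,0.022,0.038,0,-0.003,0,0],[0.85,0.022,0.038,0.2,-0.003,0,0],[0.85,0.022,0.038,0.4,-0.003,0,0],[0.85,0.022,0.038,0.55,-0.003,0,0],[0.85,0.022,0.038,0.65,-0.003,0,0],[0.85,0.022,0.038,0.74,-0.003,0,0],[0.85,0.022,0.038,0.74,-0.003,0,0],[0,0.022,0.038,0.74,-0.003,0,0],[0,0.022,0.038,0.74,-0.003,0,0],[0,0.022,0.038,0.74,-0.003,0,0],[0,0.022,0.038,0.74,-0.003,0,0],[0,0.022,0.038,0.74,-0.003,0,0],[0,0.022,0.038,0.74,-0.003,0,0]], squeeze=40)

```text
clock: 8.93
tcp_pos: [0.6538, -0.2511, 0.0433]
orientation: [-2.588, -1.777, -0.01]
contact_force: [-1.2, -0.2, 7.4]
grip_width: 0.0492
```

Run:
```python
from h import *
st(); plan((.6514,-.254,.16,-21.4),(.57,-.385,.16,-21.4),(.57,-.385,.048,-21.4))
```

```text
{'clock': 8.9333, 'tcp_pos': [0.6538, -0.2511, 0.0433], 'orientation': [-2.5883, -1.7771, -0.0101], 'contact_force': [-1.1712, -0.2294, 7.3529], 'grip_width': 0.0492, 'joints': [0.4836, 0.7482, -0.3018, 1.6046, 0.2698, 0.8274, -0.2926]}
from [ 0.6538 -0.2511  0.0433] yaw -21.1 t 8.9333 F [-1.2 -0.2  7.4] w 0.0492
[-0.018, -0.006, -0.778, 0.001, -0.002, 0.002] rows 3
  -> [ 0.6515 -0.254   0.16  ]
[-0.506, -0.093, 0.0, -0.0, -0.0, -0.0] rows 2
[-0.506, -0.094, 0.0, -0.0, -0.0, -0.0] rows 2
  -> [ 0.5699 -0.385   0.16  ]
[0.0, 0.001, 0.747, -0.0, -0.0, -0.0] rows 3
  -> [ 0.57  -0.385  0.048]
```

Call:
send_rows(deltas=[[0,0,0,-0.15,0,0,0],[0,0,0,-0.4,0,0,0],[0,0,0,-0.65,0,0,0],[0,-0.018,-0.006,-0.778,0,0,0],[0,-0.2,-0.05,-0.778,0,0,0],[0,-0.524,-0.1,-0.778,0,0,0],[0,-0.524,-0.1,-0.778,0,0,0],[0,-0.524,-0.1,-0.778,0,0,0]])

```text
clock: 9.6
tcp_pos: [0.6067, -0.3256, 0.1576]
orientation: [-2.594, -1.767, -0.001]
contact_force: [0.9, -0.2, -0.7]
grip_width: 0.0495
```

Call:
send_rows(deltas=[[0,-0.25,-0.05,0,0,0,0],[0,-0.506,-0.094,0,0,0,0],[0,-0.506,-0.094,0,0,0,0],[0,-0.506,-0.094,0.2,0,0,0],[0,-0.506,-0.094,0.4,0,0,0],[0,-0.506,-0.094,0.55,0,0,0],[0,-0.506,-0.094,0.65,0,0,0],[0,-0.506,-0.094,0.7,0,0,0],[0,-0.506,-0.094,0.74,0,0,0],[0,-0.506,-0.094,0.74,0,0,0],[0,-0.506,-0.094,0.74,0,0,0]])

```text
clock: 10.52
tcp_pos: [0.5712, -0.3849, 0.0479]
orientation: [-2.588, -1.778, -0.009]
contact_force: [-0.2, 0.8, -1.1]
grip_width: 0.0492
```

Run:
```python
from h import *
st(); shot("side","s3",2.2,(250,120,500,300))
```

```text
{'clock': 10.5167, 'tcp_pos': [0.5712, -0.3849, 0.0479], 'orientation': [-2.5882, -1.7775, -0.0093], 'contact_force': [-0.1588, 0.754, -1.0984], 'grip_width': 0.0492, 'joints': [0.7039, 0.7262, -0.2908, 1.6339, 0.2554, 0.818, -0.0598]}
```

View pics/s3.png

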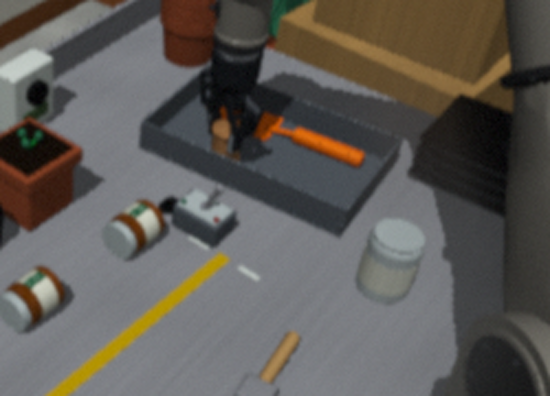

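Both items are in the tray, so I'll release the twine, rise, and go behind jar R.

Call:
send_rows(deltas=[[0.75,0,0,0,0,0,0],[0.75,0,0,0,0,0,0],[0.75,0,0,0,0,0,0],[0.75,0,0,0,0,0,0],[0.75,0,0,-0.3,0,0,0],[0.75,0,0,-0.7,0,0,0],[0.75,0,0,-0.9,0,0,0],[0.75,0,0,-0.9,0,0,0],[0.5,0,0,-0.9,0,0,0],[0.5,0,0,-0.9,0,0,0]])

```text
clock: 11.4
tcp_pos: [0.5701, -0.3857, 0.1823]
orientation: [-2.588, -1.777, -0.008]
contact_force: [0.6, -0.1, 0.2]
grip_width: 0.0431
```

```bash
cat >> h.py <<'E'
M=np.array([.4584,.0268]);LX=np.array([.998,-.063]);LY=np.array([.063,.998])
def L(x,y,z,*a): return (*(M+x*LX+y*LY),z,*a)
def toL(p): d=np.array(p[:2])-M; return np.array([d@LX,d@LY]).round(4)
E
python3 - <<'E'
from h import *
plan(L(.166,-.157,.17,-93.6),L(.166,-.157,.025,-93.6))
K=r.grab_frame("top"); im=K["pixels"][:,:,::-1]; cv2.imwrite("pics/raw_top4.png",im)
E
```

```text
from [ 0.5701 -0.3857  0.1823] yaw -21.1 t 11.4 F [ 0.6 -0.1  0.2] w 0.0431
[0.816, -0.157, 0.046, -0.0, -0.001, 0.202] rows 6
[0.564, -0.61, 0.043, -0.001, -0.001, 0.201] rows 6
  -> [ 0.6141 -0.1403  0.17  ]
[0.001, -0.001, 0.967, 0.0, 0.0, 0.0] rows 4
  -> [ 0.6141 -0.1403  0.025 ]
```

Call:
send_rows(deltas=[[0.5,0.816,-0.157,0.046,0,0,0.202],[0.5,0.816,-0.157,0.046,0,0,0.202],[0.5,0.816,-0.157,0.046,0,0,0.202],[0.5,0.816,-0.157,0.046,0,0,0.202],[0.5,0.816,-0.157,0.046,0,0,0.202],[0.5,0.816,-0.157,0.046,0,0,0.202],[0.5,0.816,-0.157,0.046,0,0,0.202],[0.5,0.816,-0.157,0.046,0,0,0.202]])

```text
clock: 12.12
tcp_pos: [0.591, -0.2632, 0.1742]
orientation: [-3.008, -0.884, -0.003]
contact_force: [0.7, 0.9, -0.2]
grip_width: 0.0426
```

Call:
send_rows(deltas=[[0.5,0.564,-0.61,0.043,0,0,0.201],[0.5,0.564,-0.61,0.043,0,0,0.201],[0.5,0.564,-0.61,0.043,0,0,0.201],[0.5,0.564,-0.61,0.043,0,0,0.201],[0.5,0.564,-0.61,0.043,0,0,0.201],[0.5,0.564,-0.61,0.043,0,0,0.201],[0.5,0.564,-0.61,0.043,0,0,0.201],[0.5,0.564,-0.61,0.043,0,0,0.201],[0.5,0.564,-0.61,0.043,0,0,0.201]])

```text
clock: 12.87
tcp_pos: [0.6135, -0.1411, 0.1695]
orientation: [-3.134, 0.096, -0.002]
contact_force: [-0.3, -1.1, 0.1]
grip_width: 0.0428
```

Run:
```python
from h import *
o=st(); print(toL(o["tcp_pos"])); plan(L(.166,-.157,.17,-93.6),L(.166,-.157,.025,-93.6)); shot("wrist","w3",1.2)
```

```text
{'clock': 12.8667, 'tcp_pos': [0.6135, -0.1411, 0.1695], 'orientation': [-3.134, 0.0959, -0.0019], 'contact_force': [-0.2557, -1.0704, 0.1322], 'grip_width': 0.0428, 'joints': [0.1993, 0.4783, -0.093, 1.7324, 0.0456, 0.9325, -1.5425]}
[ 0.1654 -0.1578]
from [ 0.6135 -0.1411  0.1695] yaw -93.5 t 12.8667 F [-0.3 -1.1  0.1] w 0.0428
[0.004, -0.005, -0.003, -0.002, -0.0, 0.001] rows 1
  -> [ 0.6142 -0.1404  0.17  ]
[-0.001, -0.0, 0.967, 0.0, -0.0, -0.0] rows 4
  -> [ 0.6142 -0.1404  0.0249]
```

View pics/w3.png

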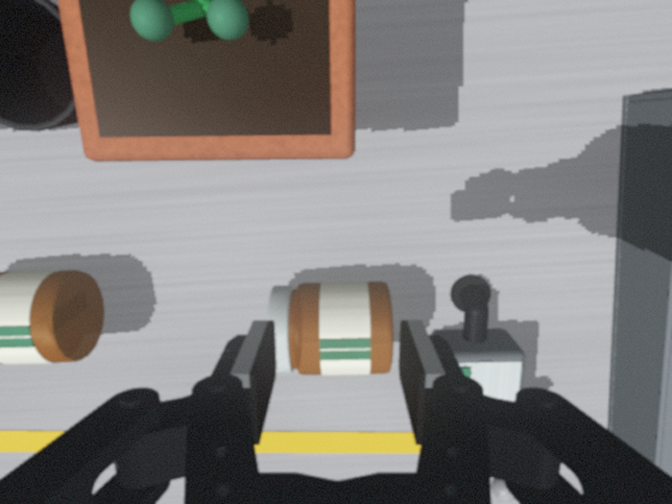

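Jar R spans (268–392, 282–375) and looks parallel to the tape at row ~442. Pot R's rim front is at row ~158.

Run:
```python
from h import *
P=lambda u,v,z: toL(ray("w3",u/1.2,v/1.2,z))
K,rv,t=cam("w3"); print("cam",(-R.from_rotvec(rv).as_matrix().T@t).round(3))
print("lid",P(272,330,.035),"base",P(391,328,.035)); 
print("jar front/rear silhouettes z.03", P(345,375,.03),P(345,282,.03)); print("rear line tilt",P(300,284,.03),P(385,282,.03)," front",P(300,374,.03),P(385,375,.03))
print("pot rim",P(100,160,.11),P(345,158,.11)); print("tape",P(20,441,0),P(400,442,0)); print("jarL base",P(98,315,.03), P(60,270,.03),P(65,362,.03))
print("box left",P(470,345,.042),"conduit",P(470,280,.03))
```

```text
cam [ 0.687 -0.146  0.3  ]
lid [ 0.1118 -0.1139] base [ 0.1136 -0.1906]
jar front/rear silhouettes z.03 [ 0.0763 -0.1614] [ 0.1431 -0.1609]
rear line tilt [ 0.1416 -0.1322] [ 0.1432 -0.1863]  front [ 0.0768 -0.1309] [ 0.0765 -0.1885]
pot rim [ 0.2246 -0.0578] [ 0.2257 -0.1595]
tape [-0.0029  0.0964] [-0.0013 -0.2057]
jarL base [0.1194 0.0002] [0.1502 0.0198] [0.0849 0.0278]
box left [ 0.1055 -0.2401] conduit [ 0.1448 -0.24  ]
```

Call:
send_rows(deltas=[[0.4,0.004,-0.039,0.2,0,0,0],[0.4,0.004,-0.039,0.4,0,0,0],[0.4,0.004,-0.039,0.6,0,0,0],[0.4,0.004,-0.039,0.8,0,0,0],[0.4,0.004,-0.039,0.9,0,0,0],[0.4,0.004,-0.039,0.965,0,0,0],[0.4,0.004,-0.039,0.965,0,0,0],[0.4,0.004,-0.039,0.965,0,0,0]])

```text
clock: 13.58
tcp_pos: [0.6152, -0.1336, 0.0253]
orientation: [-3.134, 0.098, -0.003]
contact_force: [0.1, 0.5, 0.5]
grip_width: 0.0343
```

Run:
```python
from h import *
o=st(); print(toL(o["tcp_pos"])); plan(L(.16,-.152,.025,-93.6),L(.05,-.152,.025,-93.6))
```

```text
{'clock': 13.5833, 'tcp_pos': [0.6152, -0.1336, 0.0253], 'orientation': [-3.1338, 0.0979, -0.0026], 'contact_force': [0.0739, 0.5016, 0.5003], 'grip_width': 0.0343, 'joints': [0.1796, 0.6672, -0.084, 1.8058, 0.0734, 0.6705, -1.5771]}
[ 0.1666 -0.1502]
from [ 0.6152 -0.1336  0.0253] yaw -93.6 t 13.5833 F [0.1 0.5 0.5] w 0.0343
[-0.044, 0.012, 0.002, -0.002, -0.0, 0.0] rows 1
  -> [ 0.6086 -0.135   0.0249]
[-0.734, -0.001, -0.001, -0.0, -0.0, 0.0] rows 3
  -> [ 0.4987 -0.128   0.0249]
```

Call:
send_rows(deltas=[[0.4,-0.015,0,0,0,0,0],[0.4,-0.03,0,0,0,0,0],[0.4,-0.045,0,0,0,0,0],[0.4,-0.06,0,0,0,0,0],[0.4,-0.075,0,0,0,0,0],[0.4,-0.09,0,0,0,0,0],[0.4,-0.105,0,0,0,0,0],[0.4,-0.12,0,0,0,0,0],[0.4,-0.14,0,0,0,0,0],[0.4,-0.16,0,0,0,0,0],[0.4,-0.18,0,0,0,0,0],[0.4,-0.2,0,0,0,0,0],[0.4,-0.22,0,0,0,0,0],[0.4,-0.24,0,0,0,0,0],[0.4,-0.26,0,0,0,0,0],[0.4,-0.28,0,0,0,0,0],[0.4,-0.3,0,0,0,0,0],[0.4,-0.32,0,0,0,0,0],[0.4,-0.34,0,0,0,0,0],[0.4,-0.36,0,0,0,0,0]])

```text
clock: 15.25
tcp_pos: [0.5608, -0.1299, 0.0249]
orientation: [-3.134, 0.098, -0.002]
contact_force: [0.0, 0.1, 1.0]
grip_width: 0.0342
```

Call:
send_rows(deltas=[[0.4,-0.02,0,0,0,0,0],[0.4,-0.04,0,0,0,0,0],[0.4,-0.06,0,0,0,0,0],[0.4,-0.08,0,0,0,0,0],[0.4,-0.1,0,0,0,0,0],[0.4,-0.12,0,0,0,0,0],[0.4,-0.14,0,0,0,0,0],[0.4,-0.16,0,0,0,0,0],[0.4,-0.18,0,0,0,0,0],[0.4,-0.2,0,0,0,0,0],[0.4,-0.22,0,0,0,0,0],[0.4,-0.24,0,0,0,0,0],[0.4,-0.26,0,0,0,0,0],[0.4,-0.277,0,0,0,0,0],[0.4,-0.292,0,0,0,0,0],[0.4,-0.305,0,0,0,0,0],[0.4,-0.315,0,0,0,0,0],[0.4,-0.322,0,0,0,0,0],[0.4,-0.327,0,0,0,0,0],[0.4,-0.33,0,0,0,0,0]])

```text
clock: 16.92
tcp_pos: [0.5117, -0.1268, 0.0249]
orientation: [-3.134, 0.098, -0.002]
contact_force: [-0.6, 0.5, 0.4]
grip_width: 0.0342
```

Run:
```python
from h import *
o=st(); print(toL(o["tcp_pos"])); shot("wrist","w4",1.2)
```

```text
{'clock': 16.9167, 'tcp_pos': [0.5117, -0.1268, 0.0249], 'orientation': [-3.1339, 0.0982, -0.0025], 'contact_force': [-0.6353, 0.5135, 0.4189], 'grip_width': 0.0342, 'joints': [0.2005, 0.5533, -0.0902, 2.0535, 0.0804, 0.537, -1.5788]}
[ 0.0629 -0.15  ]
```

View pics/w4.png

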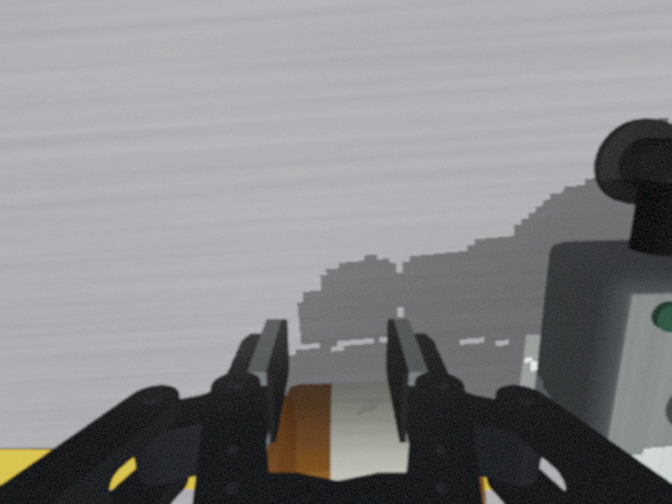

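```bash
cat >> h.py <<'E'
def tang(fn,u,v,side):
    "axis line-x of a r=30mm cylinder on the bench, tangent to pixel ray; side=+1: ray grazes its +x side"
    a,b=ray(fn,u,v,0),ray(fn,u,v,.06); xa,xb=toL(a)[0],toL(b)[0]
    d=np.array([xb-xa,.06]); d/=np.linalg.norm(d); n=np.array([d[1],-d[0]])  # n points +x
    # (axis - a).n = -side*.03
    return xa+(-side*.03-.03*n[1])/n[0]
E
python3 - <<'E'
from h import *
print(tang("w4",350/1.2,383/1.2,1)); print("check w3",tang("w3",345/1.2,282/1.2,1),tang("w3",345/1.2,375/1.2,-1)); print(toL(ray("w4",10,449/1.2,0)))
E
```

```text
0.02257257075478774
check w3 0.11121570245788356 0.11126146240875978
[ 0.0073 -0.0141]
```

Call:
send_rows(deltas=[[0.4,-0.012,0,0,0,0,0],[0.4,-0.026,0,0,0,0,0],[0.4,-0.042,0,0,0,0,0],[0.4,-0.058,0,0,0,0,0],[0.4,-0.074,0,0,0,0,0],[0.4,-0.09,0,0,0,0,0],[0.4,-0.104,0,0,0,0,0],[0.4,-0.116,0,0,0,0,0],[0.4,-0.126,0,0,0,0,0],[0.4,-0.134,0,0,0,0,0],[0.4,-0.14,0,0,0,0,0],[0.4,-0.145,0,0,0,0,0],[0.4,-0.15,0,0,0,0,0],[0.4,-0.15,0,0,0,0,0],[0.4,-0.15,0,0,0,0,0],[0.4,-0.15,0,0,0,0,0],[0.4,-0.15,0,0,0,0,0]])

```text
clock: 18.38
tcp_pos: [0.4893, -0.1255, 0.0248]
orientation: [-3.134, 0.098, -0.002]
contact_force: [-0.0, 0.0, -1.0]
grip_width: 0.0343
```

Run:
```python
from h import *
o=st(); print(toL(o["tcp_pos"])); shot("wrist","w5",1.2,(0,0,560,420)); plan(L(.09,-.15,.025,-93.6),L(.09,-.15,.15,-93.6),L(.17,.05,.15,-93.6))
```

```text
{'clock': 18.3833, 'tcp_pos': [0.4893, -0.1255, 0.0248], 'orientation': [-3.1339, 0.0982, -0.0023], 'contact_force': [-0.0409, 0.001, -0.9536], 'grip_width': 0.0343, 'joints': [0.2055, 0.5302, -0.0914, 2.1044, 0.0819, 0.5093, -1.5784]}
[ 0.0404 -0.15  ]
from [ 0.4893 -0.1254  0.0248] yaw -93.6 t 18.4333 F [0.3 0.8 0.6] w 0.0341
[0.331, 0.0, -0.001, -0.002, -0.0, 0.0] rows 2
  -> [ 0.5388 -0.1285  0.025 ]
[0.001, 0.0, -0.833, 0.0, -0.0, 0.0] rows 3
  -> [ 0.5388 -0.1285  0.15  ]
[0.267, -0.666, 0.0, 0.0, -0.0, 0.0] rows 3
[0.267, -0.667, 0.0, 0.0, -0.0, 0.0] rows 3
  -> [0.6313 0.066  0.15  ]
```

View pics/w5.png

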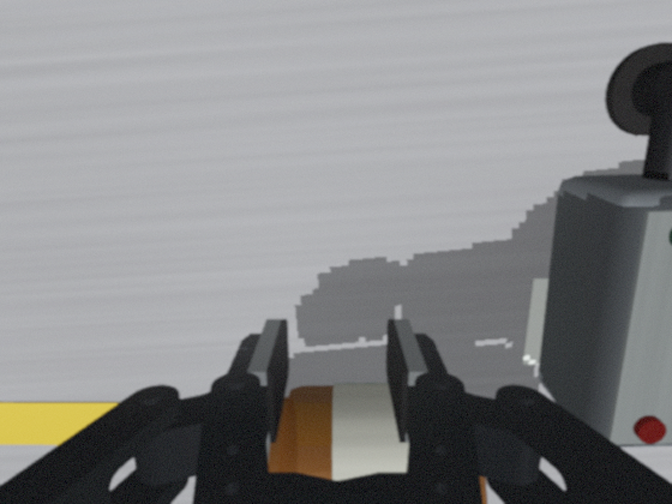

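Call:
send_rows(deltas=[[0.4,0.05,0,0,0,0,0],[0.4,0.15,0,0,0,0,0],[0.4,0.33,0,0,0,0,0],[0.4,0.33,0,-0.3,0,0,0],[0.4,0.33,0,-0.6,0,0,0],[0.4,0.33,0,-0.9,0,0,0],[0.4,0.33,-0.3,-0.9,0,0,0],[0.4,0.45,-0.6,-0.9,0,0,0],[0.4,0.6,-0.6,-0.9,0,0,0],[0.4,0.6,-0.6,-0.9,0,0,0]])

```text
clock: 19.27
tcp_pos: [0.5895, -0.0364, 0.162]
orientation: [-3.131, 0.087, -0.012]
contact_force: [0.9, -0.6, 0.4]
grip_width: 0.0342
```

Run:
```python
from h import *
o=st(); print(toL(o["tcp_pos"])); shot("wrist","w6",1.2,(0,0,560,420)); plan(L(.173,.04,.16,-93.6))
```

```text
{'clock': 19.2667, 'tcp_pos': [0.5895, -0.0364, 0.162], 'orientation': [-3.1312, 0.0872, -0.0117], 'contact_force': [0.9424, -0.5848, 0.3635], 'grip_width': 0.0342, 'joints': [0.0628, 0.4278, -0.1312, 1.8363, 0.0597, 0.8734, -1.7212]}
[ 0.1349 -0.0548]
from [ 0.5872 -0.0391  0.1611] yaw -93.3 t 19.3167 F [-0.2 -0.8 -0.6] w 0.0341
[0.272, -0.65, 0.013, -0.002, -0.001, 0.001] rows 3
  -> [0.6336 0.0558 0.1601]
```

View pics/w6.png

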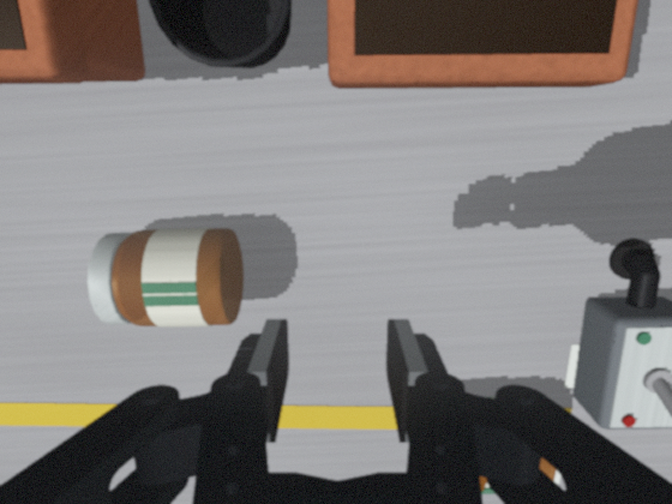

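Run:
```python
from h import *
for z in(.03,.06): print(z,[toL(ray("w6",u/1.2,v/1.2,z)).tolist() for u,v in((90,278),(243,275))])
print(tang("w6",170/1.2,229/1.2,1),tang("w6",170/1.2,326/1.2,-1),"tilt",tang("w6",120/1.2,232/1.2,1),tang("w6",225/1.2,229/1.2,1),tang("w6",135/1.2,323/1.2,-1),tang("w6",220/1.2,325/1.2,-1))
print("tape",toL(ray("w6",10,415/1.2,0)),toL(ray("w6",290,419/1.2,0)))
plan(L(.172,.042,.16,-93.6),L(.172,.042,.025,-93.6))
```

```text
0.03 [[0.1169, 0.1006], [0.1199, 0.0054]]
0.06 [[0.1272, 0.0829], [0.1299, -0.0015]]
0.1177 0.11813477746638174 tilt 0.11549415639850127 0.11806093690432319 0.1198509469561102 0.11919273747739434
tape [-0.0043  0.1941] [-0.0038 -0.0615]
from [ 0.5872 -0.0391  0.1611] yaw -93.3 t 19.3167 F [-0.2 -0.8 -0.6] w 0.0341
[0.265, -0.663, 0.014, -0.002, -0.001, 0.001] rows 3
  -> [0.6327 0.0579 0.1599]
[-0.001, 0.001, 0.9, -0.0, -0.0, 0.0] rows 4
  -> [0.6326 0.0579 0.0249]
```

Call:
send_rows(deltas=[[0.4,0.265,-0.3,0.014,-0.002,0,0],[0.4,0.265,-0.69,0.014,-0.002,0,0],[0.4,0.265,-0.69,0.014,-0.002,0,0],[0.4,0.265,-0.69,0.014,-0.002,0,0],[0.4,0.265,-0.69,0.2,-0.002,0,0],[0.4,0.265,-0.69,0.45,-0.002,0,0],[0.4,0.265,-0.69,0.7,-0.002,0,0],[0.4,0.265,-0.69,0.85,-0.002,0,0],[0.4,0.265,-0.69,0.914,-0.002,0,0],[0.4,0.265,-0.69,0.914,-0.002,0,0],[0.4,0.265,-0.69,0.914,-0.002,0,0]])

```text
clock: 20.23
tcp_pos: [0.6312, 0.0591, 0.0246]
orientation: [3.14, -0.099, 0.002]
contact_force: [0.3, -0.5, 0.9]
grip_width: 0.034
```

Run:
```python
from h import *
o=st(); print(toL(o["tcp_pos"])); plan(L(.04,.046,.025,-93.6))
```

```text
{'clock': 20.2333, 'tcp_pos': [0.6312, 0.0591, 0.0246], 'orientation': [3.1397, -0.0993, 0.0023], 'contact_force': [0.3456, -0.4696, 0.8769], 'grip_width': 0.034, 'joints': [-0.1055, 0.6744, -0.1184, 1.7937, 0.1188, 0.6791, -1.9247]}
[0.1704 0.0431]
from [0.6312 0.0591 0.0246] yaw -93.6 t 20.2333 F [ 0.3 -0.5  0.9] w 0.034
[-0.869, -0.019, -0.004, 0.0, -0.0, -0.0] rows 4
  -> [0.5013 0.0702 0.025 ]
```

Call:
send_rows(deltas=[[0.4,-0.015,-0.005,0,0,0,0],[0.4,-0.03,-0.019,0,0,0,0],[0.4,-0.045,-0.019,0,0,0,0],[0.4,-0.06,-0.019,0,0,0,0],[0.4,-0.075,-0.019,0,0,0,0],[0.4,-0.09,-0.019,0,0,0,0],[0.4,-0.105,-0.019,0,0,0,0],[0.4,-0.12,-0.019,0,0,0,0],[0.4,-0.14,-0.019,0,0,0,0],[0.4,-0.16,-0.019,0,0,0,0],[0.4,-0.18,-0.019,0,0,0,0],[0.4,-0.2,-0.019,0,0,0,0],[0.4,-0.22,-0.019,0,0,0,0],[0.4,-0.24,-0.019,0,0,0,0],[0.4,-0.26,-0.019,0,0,0,0],[0.4,-0.28,-0.019,0,0,0,0],[0.4,-0.3,-0.019,0,0,0,0],[0.4,-0.32,-0.019,0,0,0,0],[0.4,-0.34,-0.019,0,0,0,0],[0.4,-0.36,-0.019,0,0,0,0]])

```text
clock: 21.9
tcp_pos: [0.5768, 0.0658, 0.024]
orientation: [3.14, -0.098, 0.002]
contact_force: [0.8, 0.5, -0.1]
grip_width: 0.0337
```

Call:
send_rows(deltas=[[0.4,-0.02,0,0,0,0,0],[0.4,-0.04,0,0,0,0,0],[0.4,-0.06,0,0,0,0,0],[0.4,-0.08,0,0,0,0,0],[0.4,-0.1,0,0,0,0,0],[0.4,-0.12,0,0,0,0,0],[0.4,-0.14,0,0,0,0,0],[0.4,-0.16,0,0,0,0,0],[0.4,-0.18,0,0,0,0,0],[0.4,-0.2,0,0,0,0,0],[0.4,-0.22,0,0,0,0,0],[0.4,-0.24,0,0,0,0,0],[0.4,-0.26,0,0,0,0,0],[0.4,-0.28,0,0,0,0,0],[0.4,-0.3,0,0,0,0,0],[0.4,-0.32,0,0,0,0,0],[0.4,-0.34,0,0,0,0,0],[0.4,-0.36,0,0,0,0,0],[0.4,-0.38,0,0,0,0,0],[0.4,-0.4,0,0,0,0,0]])

```text
clock: 23.57
tcp_pos: [0.517, 0.0696, 0.0239]
orientation: [3.14, -0.098, 0.002]
contact_force: [0.8, -0.4, 0.1]
grip_width: 0.0346
```

Call:
send_rows(deltas=[[0.4,-0.018,0,0,0,0,0],[0.4,-0.034,0,0,0,0,0],[0.4,-0.048,0,0,0,0,0],[0.4,-0.06,0,0,0,0,0],[0.4,-0.071,0,0,0,0,0],[0.4,-0.081,0,0,0,0,0],[0.4,-0.089,0,0,0,0,0],[0.4,-0.096,0,0,0,0,0],[0.4,-0.102,0,0,0,0,0],[0.4,-0.106,0,0,0,0,0],[0.4,-0.109,0,0,0,0,0],[0.4,-0.109,0,0,0,0,0],[0.4,-0.109,0,0,0,0,0],[0.4,-0.109,0,0,0,0,0],[0.4,-0.109,0,0,0,0,0],[0.4,-0.109,0,0,0,0,0]])

```text
clock: 24.9
tcp_pos: [0.5009, 0.0706, 0.0239]
orientation: [3.14, -0.098, 0.002]
contact_force: [-0.3, 0.4, 0.0]
grip_width: 0.0342
```

Call:
send_rows(deltas=[[0.4,0.05,0,0,0,0,0],[0.4,0.15,0,0,0,0,0],[0.4,0.35,0,0,0,0,0],[0.4,0.5,0,-0.2,0,0,0],[0.4,0.55,0,-0.5,0,0,0],[0.4,0.55,0,-0.8,0,0,0],[0.4,0.55,0,-1,0,0,0],[0.4,0.55,0,-1,0,0,0],[0.4,0.55,0,-1,0,0,0],[0.4,0.55,0,-1,0,0,0]])

```text
clock: 25.73
tcp_pos: [0.583, 0.0652, 0.1738]
orientation: [3.14, -0.099, 0.002]
contact_force: [-0.7, -0.3, -0.7]
grip_width: 0.0338
```

Run:
```python
from h import *
o=st(); print(toL(o["tcp_pos"])); shot("top","top5",2.2,(100,110,460,310))
plan(L(.1,.2,.28,-93.6),(.5286,.416,.3,-90+3.8-0))
```

```text
{'clock': 25.7333, 'tcp_pos': [0.583, 0.0652, 0.1738], 'orientation': [3.1398, -0.0985, 0.0018], 'contact_force': [-0.7285, -0.2868, -0.7382], 'grip_width': 0.0338, 'joints': [-0.1038, 0.4113, -0.1462, 1.8311, 0.0749, 0.9034, -1.9178]}
[0.122  0.0462]
from [0.5824 0.0651 0.1729] yaw -93.6 t 25.7833 F [-0.1 -0.  -0.7] w 0.0339
[-0.071, -0.513, -0.357, 0.0, 0.0, 0.0] rows 3
[-0.071, -0.513, -0.358, 0.0, 0.0, 0.0] rows 3
  -> [0.5708 0.2201 0.28  ]
[-0.181, -0.643, -0.067, 0.0, 0.0, -0.021] rows 3
[-0.139, -0.653, -0.067, 0.0, 0.0, -0.02] rows 3
  -> [0.5286 0.416  0.3001]
```

View pics/top5.png

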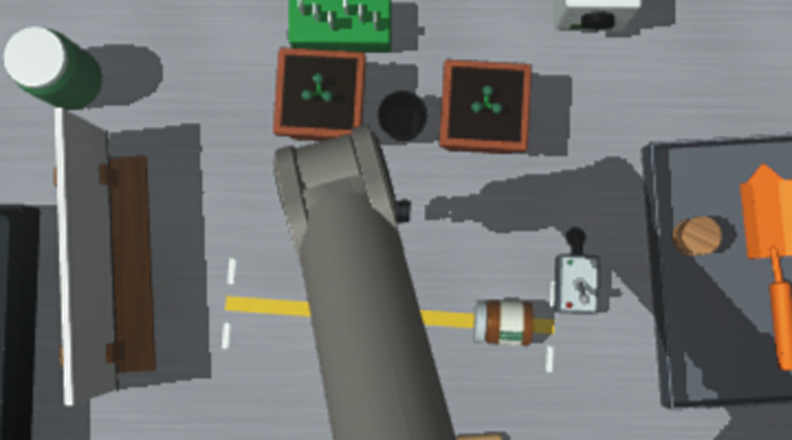

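Jar R is on the tape at (505,322); the arm hides jar L, so I'll check it later. The board's top edge runs (60,108)–(69,404). Now to the board.

Run:
```python
from h import *
P=lambda u,v,z:ray("top5",u/2.2+100,v/2.2+110,z)
a,b=P(61.5,108,.192),P(70,405,.192); d=a-b; print(a,b,np.linalg.norm(d),np.degrees(np.arctan2(d[1],d[0])),(a+b)/2)
print("jarR",tang("top5",505/2.2+100,298/2.2+110,1),tang("top5",505/2.2+100,346/2.2+110,-1),"tape",toL(P(541,326,0)),toL(P(455,320.5,0)))
plan(L(.1,.2,.28,-93.6),(*((a+b)/2)[:2],.30,-90+np.degrees(np.arctan2(d[1],d[0]))))
```

```text
[0.70831479 0.4249557  0.192     ] [0.3494861  0.40101496 0.192     ] 0.3596264581964835 3.8170672264786756 [0.52890045 0.41298533 0.192     ]
jarR 0.0035499583333622707 -0.00141497877477028 tape [-0.0015 -0.2137] [-0.0028 -0.0936]
from [0.5824 0.0651 0.1729] yaw -93.6 t 25.7833 F [-0.1 -0.  -0.7] w 0.0339
[-0.071, -0.513, -0.357, 0.0, 0.0, 0.0] rows 3
[-0.071, -0.513, -0.358, 0.0, 0.0, 0.0] rows 3
  -> [0.5708 0.2201 0.28  ]
[-0.18, -0.633, -0.067, 0.0, 0.0, -0.021] rows 3
[-0.138, -0.643, -0.067, 0.0, 0.0, -0.02] rows 3
  -> [0.5288 0.413  0.3001]
```

Call:
send_rows(deltas=[[0.4,-0.14,-0.3,-0.7,0,0,0],[0.4,-0.14,-0.6,-0.715,0,0,0],[0.4,-0.14,-1,-0.715,0,0,0],[0.4,-0.14,-1,-0.715,0,0,0],[0.4,-0.14,-1,-0.715,0,0,0],[0.4,-0.14,-1,-0.715,0,0,0],[0.4,-0.14,-1,-0.715,0,0,0],[0.4,-0.14,-1,-0.715,0,0,0]])

```text
clock: 26.45
tcp_pos: [0.5709, 0.2153, 0.2792]
orientation: [3.138, -0.099, -0.003]
contact_force: [-0.0, -0.8, -0.1]
grip_width: 0.0341
```

Call:
send_rows(deltas=[[0.6,-0.185,-0.645,-0.067,0,0,-0.021],[0.6,-0.185,-0.645,-0.067,0,0,-0.021],[0.6,-0.185,-0.645,-0.067,0,0,-0.021],[0.6,-0.185,-0.645,-0.067,0,0,-0.021]])

```text
clock: 26.78
tcp_pos: [0.5474, 0.319, 0.2901]
orientation: [-3.14, -0.014, 0.002]
contact_force: [-0.4, 0.7, -0.5]
grip_width: 0.0512
```

Call:
send_rows(deltas=[[0.6,-0.138,-0.643,-0.067,0,0,-0.02],[0.6,-0.138,-0.643,-0.067,0,0,-0.02],[0.6,-0.138,-0.643,-0.067,0,0,-0.02],[0.6,-0.138,-0.643,-0.067,0,0,-0.02],[0.6,-0.138,-0.643,-0.067,0,0,-0.02],[0.6,-0.138,-0.643,-0.067,0,0,-0.02]])

```text
clock: 27.28
tcp_pos: [0.5301, 0.4081, 0.3]
orientation: [3.137, 0.098, 0.001]
contact_force: [1.2, -0.4, -0.5]
grip_width: 0.0514
```

Run:
```python
from h import *
o=st(); shot("wrist","w7",1.2); shot("top","top6",2.2,(100,110,460,310))
```

```text
{'clock': 27.2833, 'tcp_pos': [0.5301, 0.4081, 0.3], 'orientation': [3.1369, 0.0985, 0.001], 'contact_force': [1.2024, -0.4422, -0.4919], 'grip_width': 0.0514, 'joints': [-0.5585, 0.4412, -0.2736, 1.486, 0.1254, 1.2332, -2.357]}
```

View pics/w7.png

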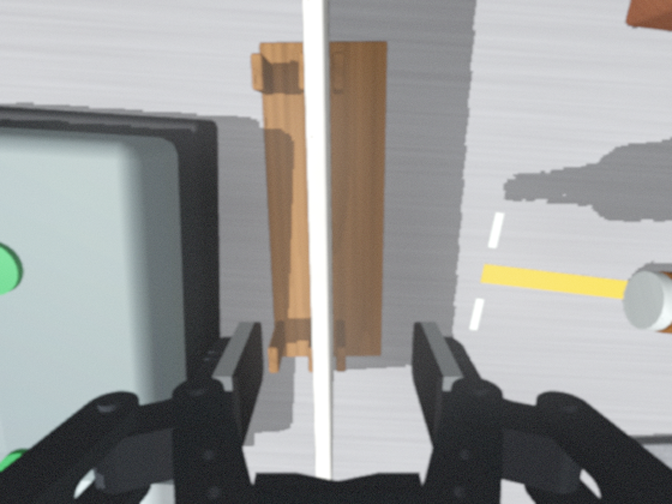

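The board's top edge runs (316,0)–(324,480) between the jaws.

Run:
```python
from h import *
a,b=ray("w7",316/1.2,5/1.2,.192),ray("w7",323/1.2,440/1.2,.192); d=a-b; print(a,b,np.degrees(np.arctan2(d[1],d[0])))
y=b[1]+(.529-b[0])*d[1]/d[0]; print("y at .529",y); yw=-90+np.degrees(np.arctan2(d[1],d[0]))
plan((.529,y,.215,yw),(.529,y,.172,yw))
# jars from top6
im=cv2.imread("pics/raw_top6.png"); cv2.imwrite("pics/top6c.png",cv2.resize(im[225:285,190:370],None,fx=4,fy=4,interpolation=cv2.INTER_CUBIC))
```

```text
[0.65702769 0.42681456 0.192     ] [0.41341616 0.41022863 0.192     ] 3.8948865177194674
y at .529 0.41809798608817733
from [0.5301 0.4083 0.3006] yaw -86.4 t 27.3833 F [ 0.4 -0.4  1. ] w 0.0508
[-0.004, -0.067, 0.571, 0.001, -0.0, -0.002] rows 3
  -> [0.529  0.4181 0.2149]
[-0.0, 0.0, 0.286, -0.0, -0.0, 0.0] rows 2
  -> [0.529  0.4181 0.172 ]
```

View pics/top6c.png

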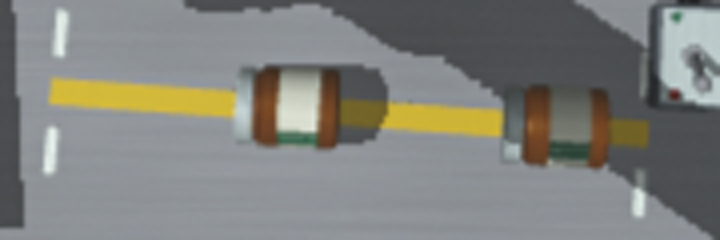

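Both jars lie along the tape: jar L is mid-row 107 on tape row ~107, and jar R is 125 on ~128. Next I'll pinch the board and lift it.

Call:
send_rows(deltas=[[0.6,-0.004,-0.062,0.2,0.001,0,-0.002],[0.6,-0.004,-0.062,0.4,0.001,0,-0.002],[0.6,-0.004,-0.062,0.55,0.001,0,-0.002],[0.6,-0.004,-0.062,0.7,0.001,0,-0.002],[0.6,-0.004,-0.062,0.8,0.001,0,-0.002],[0.6,-0.004,-0.062,0.857,0.001,0,-0.002],[0.6,-0.004,-0.062,0.857,0.001,0,-0.002],[0,-0.004,-0.062,0.857,0.001,0,-0.002],[0,-0.004,-0.062,0.857,0.001,0,-0.002],[0,-0.004,-0.062,0.857,0.001,0,-0.002],[0,-0.004,-0.062,0.857,0.001,0,-0.002],[0,-0.004,-0.062,0.857,0.001,0,-0.002],[0,-0.004,-0.062,0.857,0.001,0,-0.002],[0,-0.004,-0.062,0.857,0.001,0,-0.002]], squeeze=70)

```text
clock: 28.55
tcp_pos: [0.5284, 0.4208, 0.1743]
orientation: [-3.135, -0.113, -0.005]
contact_force: [-0.5, -1.6, 6.0]
grip_width: 0.0086
```

Run:
```python
from h import *
st()
plan((.529,.417,.172,-86.1),(.529,.417,.33,-86.1),L(.09,.2,.33,-60),L(.19,0,.33,-3.6),L(.215,0,.33,-3.6,14))
```

```text
{'clock': 28.55, 'tcp_pos': [0.5284, 0.4208, 0.1743], 'orientation': [-3.1353, -0.1133, -0.0052], 'contact_force': [-0.4536, -1.6193, 6.0203], 'grip_width': 0.0086, 'joints': [-0.5765, 0.5536, -0.2684, 1.6052, 0.1656, 0.9999, -2.3942]}
from [0.5284 0.4208 0.1743] yaw -85.9 t 28.55 F [-0.5 -1.6  6. ] w 0.0086
[0.002, 0.026, 0.015, -0.001, -0.001, 0.001] rows 1
  -> [0.529  0.4169 0.1721]
[0.0, -0.001, -0.526, -0.0, -0.0, 0.0] rows 2
[0.0, -0.0, -0.527, -0.0, -0.0, 0.0] rows 2
  -> [0.529  0.4169 0.33  ]
[0.061, 0.66, -0.001, -0.0, -0.0, -0.072] rows 3
[-0.089, 0.656, -0.0, -0.0, -0.0, -0.073] rows 3
  -> [0.5608 0.2208 0.33  ]
[-0.092, 0.74, -0.001, -0.0, -0.0, -0.156] rows 4
[-0.43, 0.609, -0.0, -0.0, -0.0, -0.157] rows 4
  -> [0.648  0.0148 0.33  ]
[0.0, 0.167, -0.0, 0.078, -0.0, 0.0] rows 2
  -> [0.673  0.0132 0.33  ]
```

Call:
send_rows(deltas=[[0,0,0,-0.05,0,0,0],[0,0,0,-0.12,0,0,0],[0,0,0,-0.2,0,0,0],[0,0,0,-0.3,0,0,0],[0,0,0,-0.4,0,0,0],[0,0,0,-0.52,0,0,0],[0,0,0,-0.64,0,0,0],[0,0,0,-0.76,0,0,0],[0,0,0,-0.88,0,0,0],[0,0,0,-0.96,0,0,0],[0,0,0,-1,0,0,0],[0,0,0,-1,0,0,0],[0,0,0,-1,0,0,0]])

```text
clock: 29.63
tcp_pos: [0.5272, 0.4198, 0.3222]
orientation: [-3.137, -0.114, -0.001]
contact_force: [-0.5, 0.3, -4.5]
grip_width: 0.009
```

Run:
```python
from h import *
st()
plan(L(.09,.2,.33,-60),L(.16,0,.33,-3.6))
```

```text
{'clock': 29.6333, 'tcp_pos': [0.5272, 0.4198, 0.3222], 'orientation': [-3.137, -0.1139, -0.001], 'contact_force': [-0.482, 0.2911, -4.5189], 'grip_width': 0.009, 'joints': [-0.5697, 0.4351, -0.2799, 1.4457, 0.1206, 1.2755, -2.358]}
from [0.5272 0.4198 0.3222] yaw -85.8 t 29.6333 F [-0.5  0.3 -4.5] w 0.009
[0.064, 0.67, -0.028, -0.0, -0.0, -0.072] rows 3
[-0.088, 0.667, -0.027, -0.001, -0.0, -0.072] rows 3
  -> [0.5609 0.2207 0.33  ]
[-0.176, 0.684, 0.001, 0.0, -0.0, -0.156] rows 4
[-0.477, 0.521, 0.0, 0.001, -0.0, -0.157] rows 4
  -> [0.6181 0.0167 0.33  ]
```

Call:
send_rows(deltas=[[0,0.01,0.1,-0.005,0,0,-0.01],[0,0.02,0.22,-0.01,0,0,-0.024],[0,0.04,0.37,-0.015,0,0,-0.04],[0,0.052,0.52,-0.02,0,0,-0.056],[0,0.064,0.67,-0.028,0,0,-0.072]])

```text
clock: 30.05
tcp_pos: [0.5438, 0.3189, 0.3247]
orientation: [-3.105, -0.472, 0.002]
contact_force: [0.3, 0.1, -3.3]
grip_width: 0.0088
```

Call:
send_rows(deltas=[[0,-0.022,0.167,-0.007,0,0,-0.018],[0,-0.044,0.333,-0.014,0,0,-0.036],[0,-0.066,0.5,-0.02,0,0,-0.054],[0,-0.088,0.667,-0.027,0,0,-0.072]])

```text
clock: 30.38
tcp_pos: [0.5605, 0.2193, 0.3288]
orientation: [-3.031, -0.819, 0.002]
contact_force: [0.1, -0.2, -3.8]
grip_width: 0.009
```

Call:
send_rows(deltas=[[0,-0.03,0.114,0,0,0,-0.026],[0,-0.06,0.228,0,0,0,-0.052],[0,-0.09,0.342,0,0,0,-0.078],[0,-0.12,0.456,0,0,0,-0.104],[0,-0.15,0.57,0,0,0,-0.13],[0,-0.176,0.684,0,0,0,-0.156]])

```text
clock: 30.88
tcp_pos: [0.5891, 0.1177, 0.3285]
orientation: [-2.74, -1.531, 0.001]
contact_force: [-0.0, -0.3, -3.6]
grip_width: 0.0087
```

Call:
send_rows(deltas=[[0,-0.08,0.087,0,0,0,-0.026],[0,-0.16,0.174,0,0,0,-0.052],[0,-0.24,0.26,0,0,0,-0.078],[0,-0.32,0.35,0,0,0,-0.104],[0,-0.4,0.44,0,0,0,-0.13],[0,-0.45,0.5,0,0,0,-0.15],[0,-0.477,0.521,0,0,0,-0.157],[0,-0.477,0.521,0,0,0,-0.157],[0,-0.477,0.521,0,0,0,-0.157],[0,-0.477,0.521,0,0,0,-0.157]])

```text
clock: 31.72
tcp_pos: [0.6178, 0.0178, 0.3291]
orientation: [-2.287, -2.149, -0.003]
contact_force: [0.8, -0.3, -4.9]
grip_width: 0.0091
```

Run:
```python
from h import *
o=st(); print(toL(o["tcp_pos"]))
plan(L(.2238,0,.25,-3.6,14),L(.2238,0,.168,-3.6,14),L(.2238,0,.158,-3.6,14)); shot("top","top7",2.2,(100,110,460,310)); shot("side","s7",2.2,(150,150,510,350))
```

```text
{'clock': 31.7167, 'tcp_pos': [0.6178, 0.0178, 0.3291], 'orientation': [-2.2875, -2.1492, -0.0033], 'contact_force': [0.7946, -0.3241, -4.8805], 'grip_width': 0.0091, 'joints': [0.1559, 0.344, -0.3736, 1.5704, 0.1263, 1.2514, -0.2998]}
[0.1597 0.001 ]
from [0.6178 0.0178 0.3291] yaw -3.6 t 31.7167 F [ 0.8 -0.3 -4.9] w 0.0091
[-0.009, 0.428, 0.527, 0.078, -0.001, 0.0] rows 3
  -> [0.6818 0.0127 0.25  ]
[-0.0, 0.133, 0.53, -0.0, -0.0, 0.0] rows 2
  -> [0.6818 0.0127 0.168 ]
[-0.0, 0.016, 0.065, -0.0, -0.0, 0.0] rows 1
  -> [0.6817 0.0128 0.1579]
```

Run:
```python
from h import *
plan(L(.207,0,.25,-3.6,14))
im=cv2.imread("pics/raw_top7.png"); h=cv2.cvtColor(im,cv2.COLOR_BGR2HSV)
m=cv2.inRange(h,(0,0,215),(180,40,255)); 
n,l,s,c=cv2.connectedComponentsWithStats(m); print([ (s[i].tolist()) for i in range(1,n) if s[i][4]>40])
pts=[(.0-.0,s_) for s_ in(-.18,.18)]
for sy in(-.18,0,.18): print(proj("top7",[*L(.1597,.001+sy,0)[:2],.3291+.018]))
```

```text
from [0.618  0.0179 0.3295] yaw -3.5 t 31.8167 F [ 0.8 -0.2 -3.4] w 0.0085
[-0.01, 0.314, 0.53, 0.078, -0.001, 0.001] rows 3
  -> [0.665  0.0138 0.25  ]
[[358, 98, 32, 14, 444], [102, 123, 26, 26, 531], [203, 180, 46, 6, 112]]
[[355.02681415 192.4098299 ]]
[[277.49067529 186.75332616]]
[[200.29147984 181.12140349]]
```

Call:
send_rows(deltas=[[0,0,0.06,0.06,0.015,0,0],[0,0.005,0.14,0.16,0.035,0,0],[0,0.01,0.22,0.28,0.055,0,0],[0,0.015,0.28,0.4,0.07,0,0],[0,0.015,0.314,0.53,0.078,0,0],[0,0.015,0.314,0.53,0.078,0,0],[0,0.015,0.314,0.53,0.078,0,0]])

```text
clock: 32.4
tcp_pos: [0.6652, 0.017, 0.2487]
orientation: [-2.149, -2.02, 0.247]
contact_force: [0.7, 0.5, -2.9]
grip_width: 0.009
```

Run:
```python
from h import *
o=st(); print(toL(o["tcp_pos"]));plan(L(.207,.004,.172,-3.6,14),L(.2273,.004,.170,-3.6,14),L(.2273,.004,.158,-3.6,14))
```

```text
{'clock': 32.4, 'tcp_pos': [0.6652, 0.017, 0.2487], 'orientation': [-2.1489, -2.0204, 0.2473], 'contact_force': [0.6855, 0.5377, -2.9142], 'grip_width': 0.009, 'joints': [0.1124, 0.6176, -0.3424, 1.351, 0.132, 1.4435, -0.2884]}
[0.207  0.0032]
from [0.6652 0.017  0.2487] yaw -3.5 t 32.4 F [ 0.7  0.5 -2.9] w 0.009
[0.004, 0.125, 0.496, -0.001, -0.001, 0.0] rows 2
  -> [0.6652 0.0178 0.1719]
[-0.0, 0.134, -0.02, 0.0, 0.0, 0.0] rows 1
  -> [0.6854 0.0165 0.17  ]
[-0.0, 0.02, 0.078, 0.0, 0.0, 0.0] rows 1
  -> [0.6855 0.0165 0.1579]
```

Call:
send_rows(deltas=[[0,0.004,0.02,0.08,0,0,0],[0,0.004,0.05,0.2,0,0,0],[0,0.004,0.08,0.32,0,0,0],[0,0.004,0.105,0.42,0,0,0],[0,0.004,0.125,0.496,0,0,0],[0,0.004,0.16,0.49,0,0,0],[0,0.004,0.2,0.485,0,0,0],[0,0.004,0.24,0.48,0,0,0],[0,0.004,0.259,0.476,0,0,0],[0,0.004,0.262,0.49,0,0,0],[0,0.004,0.267,0.51,0,0,0],[0,0.004,0.272,0.53,0,0,0],[0,0.004,0.272,0.53,0,0,0]])

```text
clock: 33.48
tcp_pos: [0.6853, 0.016, 0.1625]
orientation: [-2.15, -2.021, 0.246]
contact_force: [0.0, -0.8, -4.1]
grip_width: 0.0089
```

Run:
```python
from h import *
o=st(); print(toL(o["tcp_pos"])); shot("side","s8",2.2,(130,110,490,310))
```

```text
{'clock': 33.4833, 'tcp_pos': [0.6853, 0.016, 0.1625], 'orientation': [-2.1501, -2.0206, 0.2464], 'contact_force': [0.0051, -0.8101, -4.0692], 'grip_width': 0.0089, 'joints': [0.1038, 0.721, -0.3294, 1.3697, 0.1605, 1.3238, -0.2941]}
[0.2271 0.0035]
```

View pics/s8.png

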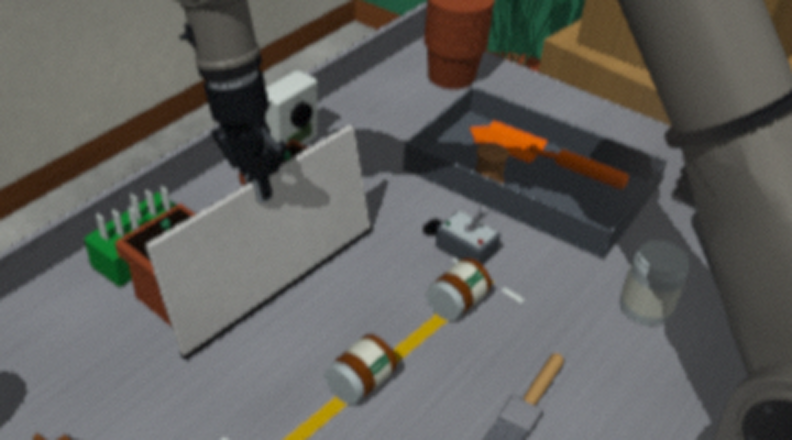

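The board hangs tilted in front of both pots, a little above the bench, with both jars on the tape. I'll lower it to contact.

Call:
send_rows(deltas=[[0,0,0.002,0.008,0,0,0],[0,0,0.004,0.016,0,0,0],[0,0,0.006,0.024,0,0,0],[0,0,0.006,0.024,0,0,0]])

```text
clock: 33.87
tcp_pos: [0.6858, 0.0159, 0.1594]
orientation: [-2.151, -2.021, 0.245]
contact_force: [-0.3, -0.2, -4.4]
grip_width: 0.0087
```

Call:
send_rows(deltas=[[0,0,0.001,0.005,0,0,0],[0,0,0.002,0.01,0,0,0],[0,0,0.002,0.01,0,0,0]])

```text
clock: 34.12
tcp_pos: [0.6862, 0.016, 0.1589]
orientation: [-2.152, -2.021, 0.244]
contact_force: [0.7, -0.5, 0.0]
grip_width: 0.009
```

Call:
send_rows(deltas=[[0,0,0.001,0.004,0,0,0],[0.15,0,0.001,0.004,0,0,0],[0.2,0,0.001,0.004,0,0,0],[0.3,0,0.001,0.004,0,0,0],[0.4,0,0.001,0.004,0,0,0],[0.5,0,0.001,0.004,0,0,0],[0.5,0,0.001,0.004,0,0,0],[0.5,0,0.001,0.004,0,0,0],[0.5,0,0.001,0.004,0,0,0],[0.5,0,0.001,0.004,0,0,0],[0.5,0,0.001,0.004,0,0,0]])

```text
clock: 35.03
tcp_pos: [0.6859, 0.016, 0.1575]
orientation: [-2.151, -2.021, 0.245]
contact_force: [-0.6, -0.4, 0.3]
grip_width: 0.0427
```

Run:
```python
from h import *
o=st(); print(toL(o["tcp_pos"])); shot("wrist","w9",1.2); f=shot("side","s9",2.2,(130,110,490,310))
# board edges (white) in the side view
im=cv2.imread("pics/raw_s9.png"); im8=cv2.imread("pics/raw_s8.png"); d=np.abs(im.astype(int)-im8).max(2)>35; ys,xs=np.nonzero(d); print(d.sum(),xs.min(),xs.max(),ys.min(),ys.max())
```

```text
{'clock': 35.0333, 'tcp_pos': [0.6859, 0.016, 0.1575], 'orientation': [-2.151, -2.0211, 0.2446], 'contact_force': [-0.5771, -0.3599, 0.2845], 'grip_width': 0.0427, 'joints': [0.1037, 0.7257, -0.3289, 1.3728, 0.1621, 1.3148, -0.2948]}
[0.2277 0.0036]
509 195 461 0 251
```

Call:
send_rows(deltas=[[0.5,0,0,-0.04,0,0,0],[0.5,0,0,-0.1,0,0,0],[0.5,0,0,-0.2,0,0,0],[0.5,0,0,-0.35,0,0,0],[0.5,0,0,-0.5,0,0,0],[0.5,0,0,-0.7,0,0,0],[0.5,0,0,-0.85,0,0,0],[0.5,0,0,-0.9,0,0,0],[0,0,0,-0.9,0,0,0]])

```text
clock: 35.88
tcp_pos: [0.7199, 0.0138, 0.2917]
orientation: [-2.154, -2.023, 0.238]
contact_force: [-0.3, -0.3, 0.3]
grip_width: 0.0317
```

Run:
```python
from h import *
o=st(); shot("side","s10"); shot("top","top10")
im=cv2.imread("pics/raw_s10.png").astype(int)
# whiteness edge scan: predicted board corners for given lean
def corners(xb,th,y0):
    th=np.radians(th); out=[]
    for sy in(.18,-.18):
        for s in(0,.18):
            x=xb+s*np.sin(th)-.01*np.cos(th); z=s*np.cos(th)+.01*np.sin(th); out.append([*L(x,y0+sy,0)[:2],z])
    return out
for th in(5,14,16.5,20): print(th,proj("s10",corners(.193,th,0)).round(1).tolist())
h=cv2.cvtColor(im.astype(np.uint8),cv2.COLOR_BGR2HSV); m=((h[:,:,1]<35)&(h[:,:,2]>135)).astype(np.uint8)
m=cv2.morphologyEx(m,cv2.MORPH_OPEN,np.ones((3,3)))
n,l,s,c=cv2.connectedComponentsWithStats(m)
k=l[235,240]; print(k,s[k] if k else [x.tolist() for x in s if x[4]>300])
if k:
    ct=max(cv2.findContours((l==k).astype(np.uint8),0,1)[0],key=cv2.contourArea); print(cv2.approxPolyDP(ct,4,True).reshape(-1,2).tolist())
```

```text
{'clock': 35.8833, 'tcp_pos': [0.7199, 0.0138, 0.2917], 'orientation': [-2.154, -2.0235, 0.2383], 'contact_force': [-0.3042, -0.3234, 0.2747], 'grip_width': 0.0317, 'joints': [0.0861, 0.6838, -0.3248, 1.1352, 0.1393, 1.5822, -0.2701]}
5 [[215.1, 273.5], [204.7, 226.0], [298.9, 215.2], [297.6, 169.9]]
14 [[215.0, 273.1], [198.4, 221.7], [298.9, 214.8], [291.0, 167.0]]
16.5 [[215.0, 273.0], [196.7, 220.8], [298.9, 214.7], [289.2, 166.5]]
20 [[214.9, 272.9], [194.5, 219.7], [298.8, 214.5], [286.8, 165.8]]
0 [[0, 0, 560, 420, 231339], [528, 0, 32, 43, 1057], [67, 267, 34, 27, 674], [46, 372, 41, 36, 427]]
```

Run:
```python
from h import *
im=cv2.imread("pics/raw_s10.png"); h=cv2.cvtColor(im,cv2.COLOR_BGR2HSV); print(h[235,225:260:8].tolist(),h[260,190:215:6].tolist(),h[265,250:280:8].tolist())
ref=h[225,250].astype(int); print(ref)
mask=np.zeros((422,562),np.uint8); cv2.floodFill(im.copy(),mask,(235,235),(0,0,0),(5,5,5),(5,5,5),4|cv2.FLOODFILL_MASK_ONLY|(255<<8))
m=mask[1:-1,1:-1]; m=cv2.morphologyEx(m,cv2.MORPH_CLOSE,np.ones((5,5))); print((m>0).sum())
ct=max(cv2.findContours(m,0,1)[0],key=cv2.contourArea); print(cv2.approxPolyDP(cv2.convexHull(ct),4,True).reshape(-1,2).tolist())
```

```text
[[30, 2, 129], [50, 6, 132], [30, 6, 133], [30, 8, 134], [20, 6, 130]] [[105, 12, 128], [109, 16, 126], [115, 12, 127], [120, 4, 132], [45, 4, 124]] [[109, 15, 132], [116, 13, 135], [109, 15, 134], [116, 15, 133]]
[ 48  10 134]
58739
[[451, 300], [460, 419], [0, 419], [0, 327], [163, 226], [289, 170], [411, 222], [425, 236]]
```

Run:
```python
from h import *
s=cv2.imread("pics/raw_s10.png")[140:330,170:430]; t=cv2.imread("pics/raw_top10.png")[120:300,190:500]
S=cv2.resize(s,(520,380),interpolation=cv2.INTER_CUBIC); 
w=cv2.imread("pics/raw_w9.png"); f=r.grab_frame("wrist"); 
T=cv2.resize(t,(372,216),interpolation=cv2.INTER_CUBIC); W=cv2.resize(f["pixels"][:,:,::-1],(280,210))
C=np.zeros((600,800,3),np.uint8); C[:380,:520]=S; C[382:598,:372]=T; C[:210,520:800]=W; cv2.imwrite("pics/mont.png",C)
plan((.66,.0,.29,-3.6))
```

```text
from [0.7176 0.0135 0.287 ] yaw -3.5 t 36.0333 F [-0.2  0.2 -0.9] w 0.0095
[-0.114, -0.371, 0.073, -0.078, -0.001, 0.0] rows 2
  -> [ 6.600e-01 -1.000e-04  2.899e-01]
```

View pics/mont.png

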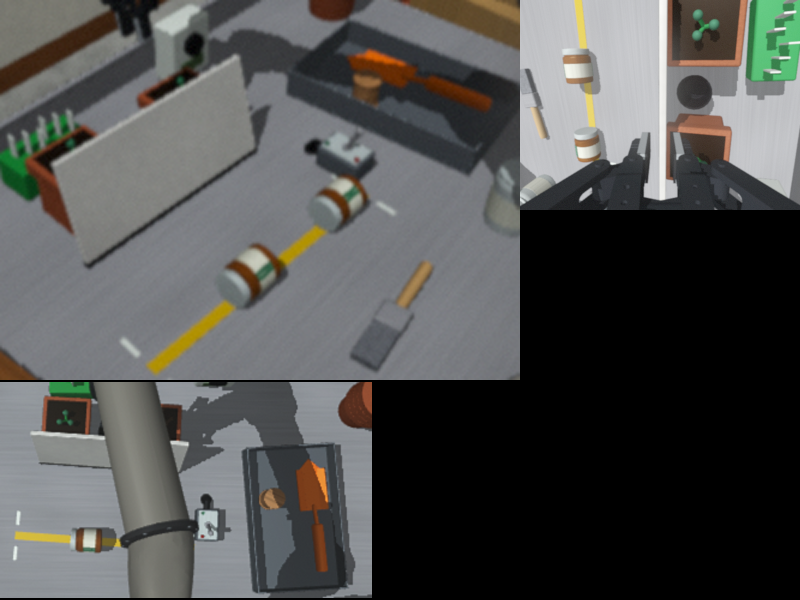

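The board's corners are at raw (215,272), (197,221) and (290,168), which matches a ~16° lean on both rims. Both jars are on the tape, and the trowel and twine are in the tray. Everything is in place, so on to the switch.

Run:
```python
from h import *
plan((.56,-.1,.28,-40),(.44,-.228,.2,-93.6),(.44,-.228,.083,-93.6))
```

```text
from [0.7176 0.0135 0.287 ] yaw -3.5 t 36.0333 F [-0.2  0.2 -0.9] w 0.0095
[-0.821, -0.96, 0.288, -0.076, 0.024, 0.201] rows 6
  -> [ 0.56   -0.1001  0.2799]
[-0.584, -0.033, 0.267, 0.0, 0.0, 0.149] rows 4
[-0.536, 0.234, 0.266, 0.0, 0.0, 0.149] rows 4
  -> [ 0.44   -0.2281  0.2001]
[0.0, -0.001, 0.78, 0.0, 0.0, 0.0] rows 3
  -> [ 0.44   -0.228   0.0831]
```

Call:
send_rows(deltas=[[0,-0.3,-0.35,0.1,-0.026,0.008,0.07],[0,-0.6,-0.7,0.2,-0.05,0.016,0.14],[0,-0.821,-0.96,0.288,-0.076,0.024,0.201],[0,-0.821,-0.96,0.288,-0.076,0.024,0.201],[0,-0.821,-0.96,0.288,-0.076,0.024,0.201],[0,-0.821,-0.96,0.288,-0.076,0.024,0.201],[0,-0.821,-0.96,0.288,-0.076,0.024,0.201],[0,-0.821,-0.96,0.288,-0.076,0.024,0.201],[0,-0.821,-0.96,0.288,-0.076,0.024,0.201]])

```text
clock: 36.78
tcp_pos: [0.5614, -0.0989, 0.2804]
orientation: [-2.844, -1.334, -0.002]
contact_force: [-0.2, -0.1, -0.6]
grip_width: 0.0
```

Call:
send_rows(deltas=[[0,-0.584,-0.033,0.267,0,0,0.149],[0,-0.584,-0.033,0.267,0,0,0.149],[0,-0.584,-0.033,0.267,0,0,0.149],[0,-0.584,-0.033,0.267,0,0,0.149],[0,-0.584,-0.033,0.267,0,0,0.149],[0,-0.584,-0.033,0.267,0,0,0.149]])

```text
clock: 37.28
tcp_pos: [0.5021, -0.163, 0.2405]
orientation: [-3.075, -0.641, -0.003]
contact_force: [0.3, -1.0, -1.2]
grip_width: -0.0001
```

Call:
send_rows(deltas=[[0,-0.536,0.234,0.266,0,0,0.149],[0,-0.536,0.234,0.266,0,0,0.149],[0,-0.536,0.234,0.266,0,0,0.149],[0,-0.536,0.234,0.266,0,0,0.149],[0,-0.536,0.234,0.266,0,0,0.149],[0,-0.536,0.234,0.266,0,0,0.149],[0,-0.536,0.234,0.266,0,0,0.149],[0,-0.536,0.234,0.266,0,0,0.149]])

```text
clock: 37.95
tcp_pos: [0.4421, -0.2271, 0.2011]
orientation: [-3.14, 0.09, -0.005]
contact_force: [-0.9, 0.3, -0.3]
grip_width: -0.0
```

Run:
```python
from h import *
f=shot("wrist","w11")
im=cv2.imread("pics/raw_w11.png").astype(int); K=0
h=cv2.cvtColor(im.astype(np.uint8),cv2.COLOR_BGR2HSV)
for n,lo,hi in(("green",(65,90,40),(90,255,255)),("red",(0,150,60),(6,255,255)),("red2",(172,150,60),(180,255,255))):
    m=cv2.inRange(h,lo,hi); k,l,s,c=cv2.connectedComponentsWithStats(m)
    for i in range(1,k):
        if 15<s[i][4]<800: print(n,s[i].tolist(),c[i].round(1),ray("w11",*c[i],.042).round(4))
plan((.44,-.228,.083,-93.6),(.515,-.228,.083,-93.6))
print(proj("w11",[(.5052-.0217,-.228,.089),(.5052,-.2273,.042)]))
```

```text
from [ 0.4419 -0.2273  0.2011] yaw -93.3 t 38.0 F [-0.1 -0.8  0. ] w -0.0002
[-0.014, 0.006, 0.787, -0.0, -0.001, 0.001] rows 3
  -> [ 0.4401 -0.228   0.083 ]
[0.499, -0.031, -0.0, -0.0, 0.0, 0.0] rows 2
  -> [ 0.515 -0.228  0.083]
[[280.38340173 156.26733794]
 [277.97083802 119.02073297]]
```

Call:
send_rows(deltas=[[0,-0.014,0.006,0.25,0,0,0],[0,-0.014,0.006,0.5,0,0,0],[0,-0.014,0.006,0.7,0,0,0],[0,-0.014,0.006,0.787,0,0,0],[0,-0.014,0.006,0.787,0,0,0],[0,-0.014,0.006,0.787,0,0,0]])

```text
clock: 38.5
tcp_pos: [0.4392, -0.2283, 0.0826]
orientation: [-3.139, 0.095, -0.002]
contact_force: [0.3, -0.1, 0.2]
grip_width: -0.0
```

Call:
send_rows(deltas=[[0,0.04,-0.003,0,0,0,0],[0,0.08,-0.005,0,0,0,0],[0,0.12,-0.008,0,0,0,0],[0,0.16,-0.01,0,0,0,0],[0,0.2,-0.012,0,0,0,0]])

```text
clock: 38.92
tcp_pos: [0.4697, -0.2288, 0.0834]
orientation: [-3.14, 0.098, -0.003]
contact_force: [-2.7, -0.4, 1.2]
grip_width: -0.0004
```

Call:
send_rows(deltas=[[0,0.03,-0.002,0,0,0,0],[0,0.06,-0.004,0,0,0,0],[0,0.09,-0.006,0,0,0,0],[0,0.12,-0.008,0,0,0,0],[0,0.15,-0.01,0,0,0,0]])

```text
clock: 39.33
tcp_pos: [0.4919, -0.2287, 0.0828]
orientation: [-3.14, 0.098, -0.003]
contact_force: [-2.7, -1.2, 0.3]
grip_width: -0.0001
```

Call:
send_rows(deltas=[[0,0.02,-0.001,0,0,0,0],[0,0.04,-0.002,0,0,0,0],[0,0.06,-0.004,0,0,0,0]])

```text
clock: 39.58
tcp_pos: [0.5003, -0.2286, 0.0826]
orientation: [-3.14, 0.098, -0.001]
contact_force: [-5.1, -0.4, 0.0]
grip_width: -0.0
```

Run:
```python
from h import *
st()
```

```text
{'clock': 39.5833, 'tcp_pos': [0.5003, -0.2286, 0.0826], 'orientation': [-3.1396, 0.0983, -0.0012], 'contact_force': [-5.1133, -0.3902, 0.0052], 'grip_width': -0.0, 'joints': [0.3248, 0.4815, -0.0117, 1.9839, 0.0076, 0.6757, -1.325]}
```

Call:
send_rows(deltas=[[0,0.015,-0.001,0,0,0,0],[0,0.03,-0.002,0,0,0,0],[0,0.03,-0.002,0,0,0,0]])

```text
clock: 39.83
tcp_pos: [0.5009, -0.2287, 0.082]
orientation: [-3.139, 0.1, 0.011]
contact_force: [-11.5, 0.7, 7.9]
grip_width: 0.0
```

Call:
send_rows(deltas=[[0,0.01,-0.001,0,0,0,0],[0,0.02,-0.001,0,0,0,0],[0,0.02,-0.001,0,0,0,0]])

```text
clock: 40.08
tcp_pos: [0.5013, -0.2287, 0.0818]
orientation: [-3.138, 0.101, 0.018]
contact_force: [-19.0, 0.8, 13.6]
grip_width: 0.0004
```

Call:
send_rows(deltas=[[0,0.01,-0.001,0,0,0,0],[0,0.015,-0.001,0,0,0,0],[0,0.015,-0.001,0,0,0,0]])

```text
clock: 40.33
tcp_pos: [0.5015, -0.2288, 0.0816]
orientation: [-3.137, 0.102, 0.024]
contact_force: [-23.6, 1.0, 18.5]
grip_width: -0.0001
```

Call:
send_rows(deltas=[[0,-0.05,0.003,0,0,0,0],[0,-0.15,0.008,0,0,0,0],[0,-0.15,0.008,-0.1,0,0,0],[0,-0.15,0.008,-0.1,0,0,0]])

```text
clock: 40.67
tcp_pos: [0.4892, -0.229, 0.0998]
orientation: [3.139, -0.099, 0.009]
contact_force: [0.5, -0.2, 1.0]
grip_width: 0.0
```

Call:
send_rows(deltas=[[0,0.03,-0.002,0,0,0,0],[0,0.06,-0.003,0,0,0,0],[0,0.09,-0.005,0,0,0,0],[0,0.11,-0.006,0,0,0,0],[0,0.11,-0.006,0,0,0,0]])

```text
clock: 41.08
tcp_pos: [0.5044, -0.2283, 0.0972]
orientation: [-3.139, 0.097, -0.0]
contact_force: [-0.9, 0.4, 0.5]
grip_width: -0.0001
```

Call:
send_rows(deltas=[[0,0.015,-0.001,0,0,0,0],[0,0.03,-0.002,0,0,0,0],[0,0.03,-0.002,0,0,0,0]])

```text
clock: 41.33
tcp_pos: [0.5052, -0.2284, 0.097]
orientation: [-3.139, 0.1, 0.009]
contact_force: [-10.7, 1.2, 8.5]
grip_width: -0.0
```

Call:
send_rows(deltas=[[0,0.015,-0.001,0,0,0,0],[0,0.03,-0.002,0,0,0,0],[0,0.03,-0.002,0,0,0,0]])

```text
clock: 41.58
tcp_pos: [0.5058, -0.2284, 0.0968]
orientation: [-3.137, 0.101, 0.021]
contact_force: [-21.7, 2.9, 18.7]
grip_width: 0.0002
```

Call:
send_rows(deltas=[[0,-0.1,0.006,0,0,0,0],[0,-0.25,0.012,0,0,0,0],[0,-0.4,0.02,-0.2,0,0,0],[0,-0.4,0.02,-0.6,0,0,0],[0,-0.4,0.02,-0.9,0,0,0],[0,-0.4,0.02,-0.9,0,0,0]])

```text
clock: 42.08
tcp_pos: [0.4548, -0.2286, 0.2374]
orientation: [3.138, -0.099, 0.013]
contact_force: [1.4, -0.0, -0.1]
grip_width: 0.0001
```

Run:
```python
from h import *
st(); shot("wrist","w12"); shot("side","s12")
h=cv2.cvtColor(cv2.imread("pics/raw_w12.png"),cv2.COLOR_BGR2HSV)
for n,lo,hi in(("green",(55,50,30),(95,255,255)),("red",(0,110,50),(8,255,255)),("red2",(170,110,50),(180,255,255))):
    m=cv2.inRange(h,lo,hi); k,l,s,c=cv2.connectedComponentsWithStats(m)
    for i in range(1,k):
        if 8<s[i][4]<1500: print(n,s[i].tolist(),c[i].round(1),ray("w12",*c[i],.042).round(4))
for a in(0,.45,.9):
    q=[(.503+.05*np.sin(a-.45),-.2275,.044+.05*np.cos(a-.45))]; print(a,"wrist",proj("w12",q).round(1),"side",proj("s12",q).round(1))
A=cv2.imread("pics/raw_side0.png").astype(int);B=cv2.imread("pics/raw_s12.png").astype(int)
d=(B-A).mean(2); print(d[200:228,330:360].round().astype(int))
```

```text
{'clock': 42.0833, 'tcp_pos': [0.4548, -0.2286, 0.2374], 'orientation': [3.1383, -0.0989, 0.0131], 'contact_force': [1.387, -0.003, -0.0926], 'grip_width': 0.0001, 'joints': [0.3499, 0.2059, -0.0071, 1.9576, 0.0007, 0.9696, -1.2912]}
green [258, 101, 8, 8, 52] [261.3 104.3] [ 0.5303 -0.216   0.042 ]
green [161, 223, 33, 5, 103] [177.4 225. ] [ 0.4298 -0.1314  0.042 ]
green [163, 229, 33, 4, 84] [178.9 230.5] [ 0.4245 -0.132   0.042 ]
red [262, 170, 6, 7, 33] [264.5 173.4] [ 0.4722 -0.2143  0.042 ]
0 wrist [[278.5 171. ]] side [[349.4 205.2]]
0.45 wrist [[276.5 142.3]] side [[343.8 201.1]]
0.9 wrist [[274.6 110.9]] side [[337.9 199.4]]
[[ -5   0  -2  -1  -5  -6  -7 -22 -19  -3  -7 -13  -7   0  -2   1  -1   1
    0  -1   0  -1   2   1   0  -2  -2  -2  -1  -1]
 [ -5  -2  -4  -5  -3  -2  -7 -17 -30 -30 -29 -23  -8  -5   0  -2   0   1
    0   1  -3  -1  -4   0  -1   2   0  -1   1  -1]
 [ -1  -3  -3  -2  -2  -1  -4 -12 -30 -38 -33 -23 -12  -2  -4  -4  -2   0
    2  -3  -5   1  -4   2  -2   0   0   0  -3  -3]
 [  0   1  -3   1  -3  -4  -2  -7 -21 -33 -26 -19  -5  -5  -3  -1   0   0
    7  -
[... 2343 characters left out ...]
  2  -2  -3   2   0  -1
   -4   1   0  -1   0  -2   1  -1   0  -2  -1   0]
 [  1  -1  -1  -2   0  -1  -2   3   1  -1  -2  -2   0  -1  -1  -2  -4  -1
    1  -1  -1   1   1   1  -2  -5  -4  -3   0  -3]
 [ -4  -3  -1   0  -2   1   3   1  -1   3   0  -3   1   1  -1   0   0  -3
   -1   1  -4  -2  -4   0   1  -1  -4  -4  -2  -3]
 [  0  -1  -1  -1   3  -3   0   0  -1  -1  -1  -2   1  -1   0  -2   2  -3
   -2   1  -3  -2   2   0  -1  -1  -1  -2  -1  -5]
 [ -2  -2   0  -1  -2  -3  -2  -1  -3  -2  -4  -7  -5  -4   0  -3  -1  -1
    1  -3   1  -2  -1   1  -3  -1  -3  -2  -3  -3]
 [ -1  -5  -1  -1  -2  -4  -3  -4 -11 -13  -8  -1  -2  -2  -2  -4  -2  -1
    0   0  -1  -2  -4  -2  -3  -3  -2  -7  -2  -2]]
```

Run:
```python
from h import *
A=cv2.imread("pics/raw_s10.png").astype(int);B=cv2.imread("pics/raw_s12.png").astype(int)
d=np.abs(A-B).max(2)>35
for n,(x0,y0,x1,y1) in dict(board=(185,160,302,280),jars=(270,220,355,300),tray=(312,150,430,225)).items(): print(n,d[y0:y1,x0:x1].sum(),(x1-x0)*(y1-y0))
f=r.grab_frame("top")["pixels"][:,:,::-1]; h=cv2.cvtColor(f,cv2.COLOR_BGR2HSV); m=cv2.inRange(h,(4,170,90),(18,255,255)); m[:,:395]=0; ys,xs=np.nonzero(m[150:310,:490]); print("orange px",len(xs),xs.min(),xs.max(),ys.min()+150,ys.max()+150)
h0=cv2.cvtColor(cv2.imread("pics/raw_top10.png"),cv2.COLOR_BGR2HSV); m=cv2.inRange(h0,(4,170,90),(18,255,255)); m[:,:395]=0; ys,xs=np.nonzero(m[150:310,:490]); print("before",len(xs),xs.min(),xs.max(),ys.min()+150,ys.max()+150)
r.hand_in()
```

```text
board 296 14040
jars 0 6800
tray 2034 8850
orange px 1213 437 463 185 277
before 1173 437 462 185 277
the job is handed in; nothing more can be done
```

I finished every step in the order you asked and handed the job in at about 42 s of robot time.

- **Trowel and twine:** both are in the grey tray. The last top view showed the trowel in the same place as before.
- **Jars:** there were two. I rolled each onto the tape with two fingertips behind it and never gripped or lifted it. The top view showed both lying along the tape, within about 3 mm of its middle. Nothing around the jars changed in the side view between setting the board and handing in.
- **Board:** it leans across both pots at about 16°, with its long edge on the bench. Its corners in the side view matched that prediction within about 1–2 px. The pots looked undisturbed, and the board is well clear of the jars.
- **Switch:** I pushed the toggle last, to its end stop, where the fingers met about 20 N. In the side view the ball was within 2 px of its expected fully-on position.

**What I couldn't fully check**
- **Stop position:** the toggle stopped 3–4 mm sooner than I first expected. The coloured dots showed that my estimate of the box's centre was off by about that much.
- **Last comparison:** before handing in I only compared numbers, because all 16 picture views were used. The tray area (2034 of 8850 px) and the board area (296 of 14040 px) differed from the earlier picture. I think that is the arm and its shadow, but I did not look.

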